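# Pack the leather tools and lock the caddy

## Task

Lay every leather tool that is out on the cutting mat flat on the floor of the wooden caddy's tray, then slide the red-knobbed bolt until its tip is fully home in the keeper, and then use the hex key to turn the recessed lock screw clockwise until it stops. Put the key back upright in its stand at the end, and leave the mallet, glue bottle and wax tin where they are.

Things in the scene. Friction and masses are not known exactly. Their poses are not given: they have to be found in the camera images.
- tool_a: stitching iron: mid-brown wooden handle 90 x 26 wide x 24 high with a flat four-pronged steel end, 130 mm over all, about 0.12 kg. Origin at the middle of its length on its underside; x along it to the thinner end (handle x -65 to +25), z up. Starts flat on the 3 mm cutting mat; absent in some runs
- tool_b: edge beveller: reddish wooden handle with a flat steel blade, same sizes as tool_a. Origin at the middle of its length on its underside; x along it to the thinner end (handle x -65 to +25), z up. Starts flat on the 3 mm cutting mat; absent in some runs
- tool_c: edge slicker: dark brown wooden handle with a grooved copper end, same sizes as tool_a. Origin at the middle of its length on its underside; x along it to the thinner end (handle x -65 to +25), z up. Starts flat on the 3 mm cutting mat; absent in some runs
- caddy: fixed wooden caddy on the table: an open tray with, on its -y side, a 53 wide, 34 high rail that carries the bolt, the blue screw block (60 along x, 52 along y, centre at x -52, y -127, top 76 mm up) and the steel keeper (centre x -115, y -127, top 55 up). Origin on the table under the middle of the tray, z up
- tray_floor (a point): middle of the tray's floor (upper surface, 6 mm above the table), axes as the caddy's. Inner size 166 (x) x 200 (y), walls 34 above the table; on the +x side the wall is a 48 wide ledge where the retaining bar is parked at the start. Holds three tools side by side, lying along x, 55 mm apart
- bolt (a joint): travel of the sliding steel bolt in m, 0 parked (starts at 0 to 0.012) to 0.075 fully home; it slides towards the caddy's -x, friction about 4 N. It carries the aluminium retaining bar (28 wide, 38 to 46 mm above the table) that passes over the tools in the tray
- bolt_knob (a point): centre of the bolt's red knob, a 20 x 20 mm block 36 high standing on the bolt, square to the caddy's axes; this point is 71 mm above the table, the knob's top 89
- bolt_tip (a point): the tip of the bolt, 12 mm in diameter; it lies 30 mm deep in the keeper when fully home
- keeper (a point): centre of the keeper's mouth, the bolt's hole, 42 mm above the table, axes as the caddy's; the bolt enters towards -x
- screw (a joint): turn of the lock screw in rad, growing clockwise as seen from above; it starts anywhere between 0 and 1.0 and stops hard (tight) at 4.7. Friction about 0.08 N m; it stays where it is left, and does not move up or down
- screw_mouth (a point): centre of the mouth of the screw's upright hexagon socket, 68 mm above the table, at the bottom of a 42 mm round recess, 8 mm deep, in the blue block's top. The socket is 18.5 mm across flats and 20 deep. The frame turns with the screw: z up, x square to one of the six flats
- key: hex key: dark wooden handle 30 x 30 mm square, 55 to 100 mm above the tip, on an upright hexagonal steel shank 17 across flats, 55 long, its last 4 mm tapered to 12; 0.22 kg. Origin at the centre of the tip, z up through the handle, x square to one flat of the shank and to one side of the handle. Released in the socket it stays standing there, leaning 5 degrees at most
- key_handle (a point): middle of the key's handle a little above half height, 80 mm above the tip
- stand: fixed wooden block 70 x 70 x 60 high on the mat with an upright 24 x 24 mm hole through its middle; the key's shank stands in it and the handle's underside rests on the block's top, the key's tip then 5 mm above this origin. Origin at the centre of its underside, x square to a side
- mallet: bystander: mallet with white head 60 x 80 and dark handle, lying down; origin on the table under the head
- glue: bystander: white glue bottle with red cap, 56 mm across, 130 high; origin at its underside
- wax: bystander: brass-coloured tin, 72 mm across, 40 high; origin at its underside
There are look-alikes about, which are no part of the job. Leave any blue or white look-alike of the key alone.

How it is judged:
On the way, in this order (a step that is already met when the one before it is completed fails the run):
1. every tool lies flat on the tray's floor, with the bolt still open (x of tool_a in the frame of tray_floor between -0.03 and 0.03 m and y of tool_a in the frame of tray_floor between -0.095 and 0.095 m and z of each of tool_a, tool_b, tool_c in the frame of tray_floor below 0.008 m and angle between each of tool_a, tool_b, tool_c's own z axis and vertical below 0.2 rad and x of tool_b in the frame of tray_floor between -0.03 and 0.03 m and y of tool_b in the frame of tray_floor between -0.095 and 0.095 m and x of tool_c in the frame of tray_floor between -0.03 and 0.03 m and y of tool_c in the frame of tray_floor between -0.095 and 0.095 m and value of joint bolt below 0.03 m), for 0.2 s.
2. the bolt is fully home in the keeper (x of tool_a in the frame of tray_floor between -0.03 and 0.03 m and y of tool_a in the frame of tray_floor between -0.095 and 0.095 m and z of each of tool_a, tool_b, tool_c in the frame of tray_floor below 0.008 m and angle between each of tool_a, tool_b, tool_c's own z axis and vertical below 0.2 rad and x of tool_b in the frame of tray_floor between -0.03 and 0.03 m and y of tool_b in the frame of tray_floor between -0.095 and 0.095 m and x of tool_c in the frame of tray_floor between -0.03 and 0.03 m and y of tool_c in the frame of tray_floor between -0.095 and 0.095 m and value of joint bolt above 0.07 m), for 0.2 s.
3. the key, standing in the socket, has turned the screw to its stop (value of joint bolt above 0.07 m and value of joint screw above 4.4 rad and horizontal distance between key and screw_mouth below 0.005 m and z of key in the frame of screw_mouth below -0.01 m), for 0.2 s.
At the end, for the whole second after the job is handed in: Tools flat on the tray floor (0.2 rad, within 8 mm), origins within 30 mm (x) and 95 mm (y) of its middle; bolt 70 of 75 mm across or more; screw at 4.4 rad or more; key down in its stand (tip within 4 mm) and upright (0.08 rad); all at rest; bystanders moved under 30 mm (all of step 2 and value of joint screw above 4.4 rad and horizontal distance between key and stand below 0.008 m and z of key in the frame of stand below 0.009 m and angle between key's own z axis and vertical below 0.08 rad and linear speed of each of key, tool_a, tool_b, tool_c below 0.02 m/s); the robot touches nothing.
It fails at once if the mallet is moved more than 30 mm (distance of mallet from where it was at the start of the episode above 0.03 m).
It fails at once if the glue is moved more than 30 mm (distance of glue from where it was at the start of the episode above 0.03 m).
It fails at once if the wax is moved more than 30 mm (distance of wax from where it was at the start of the episode above 0.03 m).
Of tool_a, tool_b, tool_c only 2 to 3 are there at a start; the rules pass over those that are not, and their reading is None.
At some moment in a run one of tool_a, tool_b, tool_c may be knocked a few centimetres aside while the robot is not near it.
It also fails if it takes over 210 s, if anything falls off the work surface, if the arm or the gripper's body presses on something with over 40 N, if the wrist force passes 120 N, or if a joint passes its speed limit or range.

## Robot

A 6-joint arm with a two-finger parallel gripper is mounted at the origin on the work surface. World frame = base frame: x ahead of the robot, y to its left, z up, the work surface at z = 0. Lengths are in m, angles in rad, forces in N, time in s.
With the tool pointing down it reaches from about 0.225 to 0.875 m from the base axis. Payload 3.4 kg.
Tool frame: the origin (TCP) lies where the fingers leave the gripper's body, on its centre line; the fingertips stand 73 mm ahead of it and the grasp point (between the pads) lies 54 mm ahead of it; x points along the fingers, y is the direction in which the jaws open and shut, and the axes are right-handed (so a half turn about x gives the same grasp; the last joint's range is limited). The gripper opens to 85 mm and grips with 20 to 120 N. Pads are 22 mm wide; open, the fingers measure 114 mm over their backs; the gripper's body (76 mm by 85 mm) begins 54 mm behind the grasp point. The pads swing forward as they close: fully open they stand 13 mm farther back than shut.
Start: joints at [-1.273, 0.276, 1.505, -0, 1.361, -0.121], TCP at [0.234, -0.525, 0.304] pointing down, gripper open.
Joint ranges: [-2.89, 2.89], [-0.75, 2.08], [0.22, 2.7], [-1.18, 4.32], [0.11, 2.71], [-2.7, 2.7]. Speed limits (rad/s): [2.57, 2.57, 3.14, 3.14, 3.14, 3.14].

## Interface

Orientations are given as a unit quaternion [w, x, y, z].
In Python, from rig import manip gives the robot as it stands.
- The arm moves only by the tool play_rows, never from a script. Its argument "steps" is a list of rows, each a list of 5 numbers: the closure, from 0 (fully open) to 1 (shut), then the shift along the tool's x, y, z as a fraction of full scale, then the turn about the tool's x as a fraction of full scale. In form: [[grip, tx, ty, tz, twist], ...]. A call has 1 to 20 rows; each row shifts and turns the commanded pose from where the row before left it, along the tool's axes as they then stand; what a row does not reach is not made up. Full scale, the value 1, is 0.03 m for a shift and 6 degrees for a turn. A row lasts 1/10 s, in which the tool goes at most 50 mm and 8.59 degrees, less where a joint would pass 70% of its speed; a pose out of reach is approached as far as the arm can. A call with a number of a shift or a turn outside -1 to 1 is refused whole. A call with a gripper value outside its range is refused whole. The fingers move at their own pace and stop on an object; "newtons" is the grip in N (left out, the last holds). Time passes only in rows, so rows that do not move let the fingers close. It gives the time, the measured TCP pose, the force and the opening at its end, in the units of the state.
- manip.get_state(): the state, without advancing time (a new reading comes with each control period).
- manip.get_image(name): name is "scene" or "top" or "wrist"; returns (picture, depth): 400x640x3 uint8, red, green, blue; 400x640 float32, m along the optical axis (not along the pixel's ray), 0 where there is no reading.
- manip.camera_model(name): a dict with "mtx" (3x3 intrinsics, pixels), "R" (3x3) and "t" (3): a world point X has camera coordinates R X + t. Camera axes: x right, y down, z forward; pixel columns grow to the right and rows downward; lengths in m; the calibration is good to about 2 mm. A picture is of the moment at which its call begins: read the wrist's pose just before it. camera_model takes no time and is no camera call; for the wrist camera it gives the pose at the moment of the call.
- manip.sign_off(): hands the job in, once; it reports no verdict.
Trained networks look in the newest picture that a camera, given by its name, has taken for a name from the list of things; names that differ only in an ending like _2 or _b are one class to them, and where a whole thing is asked for, a point or a joint stands for the part that bears it (a point fixed in the world has none). Each returns a list of dicts, best first, with "conf" (0 to 1); they miss things now and then, are a little off and sometimes report something else, mostly with a low value. They report only what shows in the picture. A call takes as long as a camera call. They do not tell look-alikes from the thing itself.
- manip.regions_of(camera, query): "mask" (400x640 bool, what is visible of it).
- manip.mark_of(camera, query): "location" ([x, y, z] in m, in the coordinates of the camera as it stood for that picture, good to about 4 mm: a listed point, or the origin of a listed thing).
The state is a dict: "clock": time; "qpos": joint angles; "qd": joint speeds; "effort": joint torques, N m; "position": TCP position; "ee_rot": TCP orientation; "contact_force": force on the tool from outside, world axes, zero at the start; "moment": the same for the moment, N m; "width": finger opening in m.
Only numpy, scipy, OpenCV 4.12 (cv2) and the standard library are available. Lean on these libraries where they do the work, as an engineer would, in place of code of your own. Each camera call takes 0.05 s, during which the arm holds its last target.

## Working session

There is one attempt and no reset: what is moved stays moved. The work goes in short steps, Python scripts to look and compute and a tool call to move; the robot and the scene stay as the last step left them, time stands still between calls to the robot, and variables do not carry over. Pictures are saved under pics/ and viewed, and the job is handed in when it is done.

Besides the shell and the picture viewer there is one more tool, called after ">>>" as name(argument=value, ...) on one line, values as JSON. play_rows: Moves the arm, as the interface text tells. Its arguments: {"type":"object","properties":{"steps":{"type":"array","items":{"type":"array","items":{"type":"number"}}},"newtons":{"type":"number"}},"required":["steps"]}

```bash
ls; mkdir -p pics
python3 - <<'E'
from rig import manip
import cv2,numpy as np
s=manip.get_state()
print({k:np.round(v,4).tolist() for k,v in s.items()})
for n in ["scene","top","wrist"]:
    p,d=manip.get_image(n)
    cv2.imwrite(f"pics/{n}0.png",p[:,:,::-1]); np.save(f"{n}0d.npy",d)
    m=manip.camera_model(n); print(n,np.round(m["mtx"],1).tolist(),np.round(m["R"],3).tolist(),np.round(m["t"],3).tolist())
E
```

```text
pics
{'clock': 0.0, 'qpos': [-1.273, 0.2766, 1.5061, -0.0, 1.3607, -0.121], 'qd': [-0.001, -0.0003, 0.0008, 0.0003, -0.0016, 0.0009], 'effort': [-0.0005, -41.6774, -24.5802, -0.0001, 0.0111, 0.0], 'position': [0.2337, -0.5249, 0.303], 'ee_rot': [-0.1463, -0.6916, -0.1476, 0.6917], 'contact_force': [0.4013, -0.4079, -0.2476], 'moment': [0.0011, 0.0064, 0.024], 'width': 0.0854}
scene [[394.0, 0.0, 321.5], [0.0, 394.0, 198.8], [0.0, 0.0, 1.0]] [[-0.835, 0.549, -0.018], [0.318, 0.457, -0.831], [-0.448, -0.7, -0.556]] [0.616, -0.058, 1.198]
top [[409.1, 0.0, 320.9], [0.0, 409.1, 198.5], [0.0, 0.0, 1.0]] [[-0.018, -1.0, 0.006], [-0.981, 0.017, -0.195], [0.195, -0.01, -0.981]] [-0.148, 0.636, 1.197]
wrist [[328.3, 0.0, 321.9], [0.0, 328.3, 196.6], [0.0, 0.0, 1.0]] [[0.407, -0.913, -0.002], [-0.877, -0.392, 0.276], [-0.253, -0.111, -0.961]] [-0.575, -0.037, 0.379]
```

View pics/top0.png

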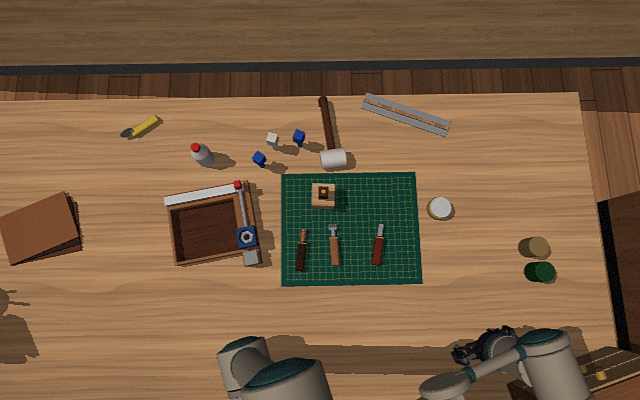

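View pics/scene0.png

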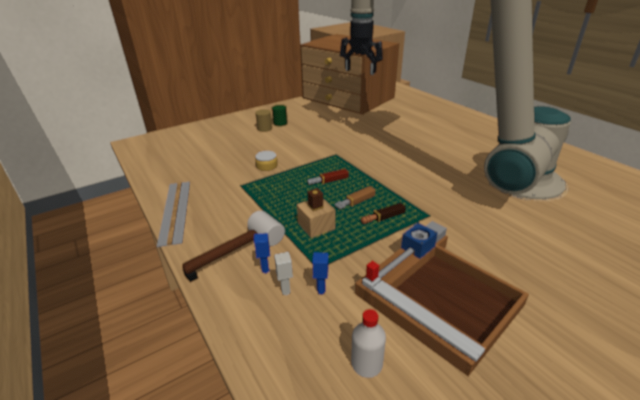

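View pics/wrist0.png

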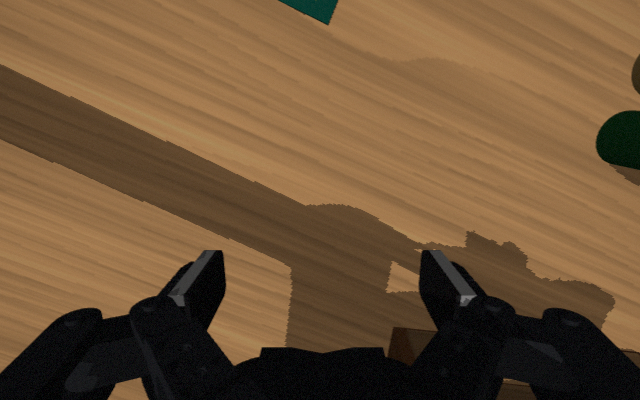

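The top view shows all three tools on the mat: dark brown tool_c (302,250), mid-brown tool_a (334,245) and reddish tool_b (378,245). The key stands in its block at (323,196). The caddy is at (212,228), with the red knob at (238,185) and the blue screw block at (247,237). The blue and white look-alikes are at (259,159), (299,137) and (272,139).

```bash
cat > h.py <<'E'
from rig import manip
import cv2,numpy as np
from scipy.spatial.transform import Rotation as Ro
def w_of(m,p): return m["R"].T@(np.asarray(p)-m["t"])
def cloud(d,m,mask=None):
    v,u=np.nonzero((d>0)&(mask if mask is not None else True))
    z=d[v,u]; K=m["mtx"]
    P=np.stack([(u-K[0,2])*z/K[0,0],(v-K[1,2])*z/K[1,1],z],1)
    return (P-m["t"])@m["R"],u,v
def proj(m,X):
    c=np.atleast_2d(X)@m["R"].T+m["t"]; q=c@m["mtx"].T
    return q[:,:2]/q[:,2:]
def st():
    s=manip.get_state()
    q=np.array(s["ee_rot"]); R=Ro.from_quat(q[[1,2,3,0]]).as_matrix()
    return s,np.array(s["position"]),R
E
python3 - <<'E'
from h import *
p,d=manip.get_image("top"); m=manip.camera_model("top")
for q in ["tool_a","tool_b","tool_c","key","stand","caddy","tray_floor","bolt_knob","screw_mouth","keeper","key_handle","bolt_tip","mallet","glue","wax"]:
    r=manip.mark_of("top",q)
    print(q,[(round(x["conf"],2),np.round(w_of(m,x["location"]),3).tolist(),np.round(proj(m,w_of(m,x["location"]))[0]).tolist()) for x in r[:4]])
for q in ["tool_a","tool_b","tool_c"]:
    r=manip.regions_of("top",q)
    for x in r[:3]:
        P,u,v=cloud(d,m,x["mask"]); c=P[:,:2].mean(0); _,sv,vt=np.linalg.svd(P[:,:2]-c,full_matrices=False)
        print(q,round(x["conf"],2),len(P),np.round(np.median(P,0),3),"dir",np.round(vt[0],3),"u,v",u.mean().round(),v.mean().round(), "ext",np.round(np.percentile((P[:,:2]-c)@vt[0],[0,100]),3),"zmax",np.percentile(P[:,2],95).round(3))
print(manip.get_state()["clock"])
E
```

```text
tool_a [(0.88, [0.484, -0.094, 0.003], [301.0, 249.0]), (0.83, [0.496, -0.197, 0.002], [334.0, 245.0]), (0.64, [0.493, -0.337, -0.002], [377.0, 245.0])]
tool_b [(0.88, [0.484, -0.094, 0.003], [301.0, 249.0]), (0.83, [0.496, -0.197, 0.002], [334.0, 245.0]), (0.64, [0.493, -0.337, -0.002], [377.0, 245.0])]
tool_c [(0.88, [0.484, -0.094, 0.003], [301.0, 249.0]), (0.83, [0.496, -0.197, 0.002], [334.0, 245.0]), (0.64, [0.493, -0.337, -0.002], [377.0, 245.0])]
key [(0.72, [0.836, -0.094, 0.002], [300.0, 143.0]), (0.72, [0.76, 0.03, -0.0], [262.0, 165.0]), (0.52, [0.648, -0.168, 0.005], [323.0, 198.0]), (0.51, [0.824, -0.008, -0.004], [274.0, 147.0])]
stand [(0.59, [0.647, -0.164, -0.0], [322.0, 198.0])]
caddy [(0.9, [0.546, 0.204, 0.002], [207.0, 231.0])]
tray_floor [(0.8, [0.549, 0.203, 0.003], [207.0, 230.0])]
bolt_knob [(0.81, [0.679, 0.092, 0.071], [239.0, 185.0]), (0.74, [0.478, 0.057, 0.043], [251.0, 251.0])]
screw_mouth [(0.42, [0.521, 0.069, 0.062], [246.0, 236.0])]
keeper [(0.77, [0.481, 0.055, 0.043], [251.0, 250.0])]
key_handle [(0.74, [0.763, 0.032, 0.082], [258.0, 157.0]), (0.
[... 657 characters left out ...]
ir [-0.999 -0.037] u,v 333.0 246.0 ext [-0.065  0.056] zmax 0.03
tool_b 0.81 325 [ 0.484 -0.332  0.025] dir [-0.981  0.194] u,v 377.0 246.0 ext [-0.073  0.056] zmax 0.03
tool_b 0.78 308 [ 0.473 -0.095  0.025] dir [-0.992  0.127] u,v 300.0 251.0 ext [-0.071  0.058] zmax 0.031
tool_b 0.73 266 [ 0.49  -0.195  0.026] dir [-0.999 -0.037] u,v 333.0 246.0 ext [-0.065  0.056] zmax 0.03
tool_c 0.81 325 [ 0.484 -0.332  0.025] dir [-0.981  0.194] u,v 377.0 246.0 ext [-0.073  0.056] zmax 0.03
tool_c 0.78 308 [ 0.473 -0.095  0.025] dir [-0.992  0.127] u,v 300.0 251.0 ext [-0.071  0.058] zmax 0.031
tool_c 0.73 266 [ 0.49  -0.195  0.026] dir [-0.999 -0.037] u,v 333.0 246.0 ext [-0.065  0.056] zmax 0.03
1.1
```

The top-camera networks agree with the picture. Three tools are present: c at y -0.094, a at -0.197 and b at -0.337. The key in its stand is the one at (323,196); the others are blue or white. Next I confirm the key with an enlarged crop, fit the caddy pose, and get the tool axes.

```bash
cat >> h.py <<'E'
CAD=None
def plan(gxy=None,gz=None,yaw=None,quiet=False):
    """gxy,gz: wanted grasp point (54 mm ahead of TCP); yaw: wanted world angle of jaw axis (mod pi). prints units"""
    s,p,R=st()
    cur=np.arctan2(R[1,1],R[0,1])
    tw=0
    Rn=R
    if yaw is not None:
        # twist about tool x (down): positive = clockwise from above => yaw decreases
        dy=(yaw-cur+np.pi/2)%np.pi-np.pi/2
        tw=-dy; Rn=R@Ro.from_rotvec([tw,0,0]).as_matrix()
    g=p+R[:,0]*0.054
    t=g.copy()
    if gxy is not None: t[:2]=gxy
    if gz is not None: t[2]=gz
    sh=Rn.T@(t-g)/0.03
    print("TCP",p.round(4),"jaw yaw deg",np.degrees(cur).round(2),"q6",round(s["qpos"][5],3),"w",round(s["width"],4),"F",np.round(s["contact_force"],1),"t",s["clock"])
    print(" -> twist units(6deg):",round(np.degrees(tw)/6,3)," then shift units x,y,z:",sh.round(3)," alt twist +-30u(180deg)")
E
python3 - <<'E'
from h import *
s,p,R=st(); print(R.round(4))
pic,d=manip.get_image("top"); m=manip.camera_model("top")
cv2.imwrite("pics/crop1.png",cv2.resize(pic[120:290,150:420,::-1],None,fx=2.9,fy=2.9,interpolation=cv2.INTER_CUBIC))
P,u,v=cloud(d,m)
b=(P[:,0]>.4)&(P[:,0]<.75)&(P[:,1]>.0)&(P[:,1]<.34)
P=P[b]
for lo,hi in [(.028,.037),(.04,.05),(.05,.06),(.066,.08),(.08,.095)]:
    q=P[(P[:,2]>lo)&(P[:,2]<hi)]
    print(lo,len(q),q[:,:2].mean(0).round(3) if len(q) else "", cv2.minAreaRect(q[:,:2].astype(np.float32)) if len(q)>5 else "")
E
```

```text
[[ 0.000e+00  4.067e-01 -9.136e-01]
 [-1.000e-04 -9.136e-01 -4.067e-01]
 [-1.000e+00  1.000e-04  0.000e+00]]
0.028 1276 [0.579 0.164] ((0.5512240529060364, 0.1807340532541275), (0.2661871910095215, 0.26328274607658386), 10.021875381469727)
0.04 814 [0.641 0.187] ((0.5479673147201538, 0.18012309074401855), (0.26455774903297424, 0.2613070607185364), 11.294387817382812)
0.05 266 [0.504 0.077] ((0.561593234539032, 0.12953220307826996), (0.28537222743034363, 0.3220519423484802), 18.996341705322266)
0.066 294 [0.532 0.068] ((0.6198753118515015, 0.06819137930870056), (0.07689160853624344, 0.26563239097595215), 86.36290740966797)
0.08 68 [0.668 0.082] ((0.6244468688964844, 0.0716853067278862), (0.07932695746421814, 0.2546425759792328), 85.5139389038086)
```

View pics/crop1.png

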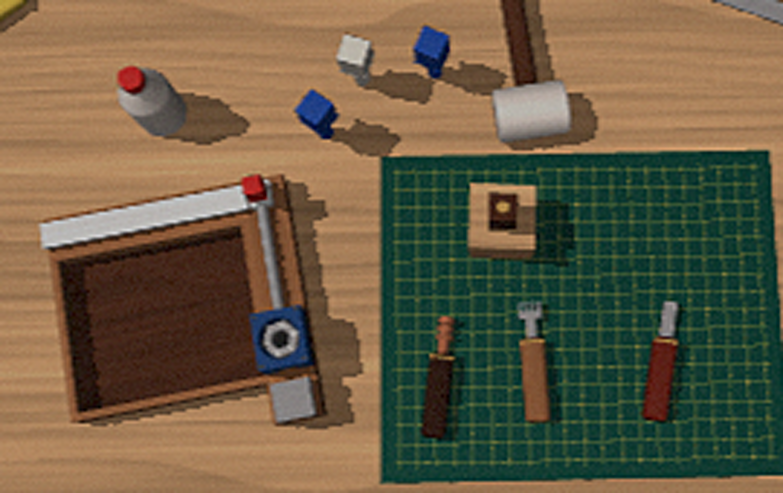

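The enlarged crop confirms the objects. At about (500,212) is the dark-wood-handled key in the wooden stand. The copper-ended tool_c, pronged tool_a and red tool_b are on the mat, thin ends toward +x, and the caddy is yawed about 10.5°. I start with tool_b.

Run:
```python
from h import *
plan((0.481,-0.334),0.13,np.radians(78.8))
```

```text
TCP [ 0.2338 -0.5253  0.3039] jaw yaw deg -66.0 q6 -0.121 w 0.0854 F [-1.  -0.2  0. ] t 1.15
 -> twist units(6deg): 5.866  then shift units x,y,z: [ 3.997 -7.857 -6.843]  alt twist +-30u(180deg)
```

>>> play_rows(steps=[[0,0.3,0,0,1],[0,0.3,0,0,1],[0,0.3,0,0,1],[0,0.3,0,0,1],[0,0.3,0,0,1],[0,0.3,0,0,0.866],[0,0.22,-0.786,-0.684,0],[0,0.22,-0.786,-0.684,0],[0,0.22,-0.786,-0.684,0],[0,0.22,-0.786,-0.684,0],[0,0.22,-0.786,-0.684,0],[0,0.22,-0.786,-0.684,0],[0,0.22,-0.786,-0.684,0],[0,0.22,-0.786,-0.684,0],[0,0.22,-0.786,-0.684,0],[0,0.22,-0.786,-0.684,0],[0,0,0,0,0]])

```text
clock: 2.85
position: [0.4832, -0.3314, 0.183]
ee_rot: [-0.068, 0.704, -0.067, -0.704]
contact_force: [-0.1, 0.0, -0.4]
width: 0.0854
```

```bash
cat > look.py <<'E'
import sys
from h import *
name=sys.argv[1]
p,d=manip.get_image("wrist"); m=manip.camera_model("wrist")
cv2.imwrite(f"pics/{name}.png",p[:,:,::-1])
for x in manip.regions_of("wrist","tool_a")[:3]:
    P,u,v=cloud(d,m,x["mask"]); P=P[P[:,2]>.014]
    r=cv2.minAreaRect(P[:,:2].astype(np.float32)); c=P[:,:2].mean(0); _,sv,vt=np.linalg.svd(P[:,:2]-c,full_matrices=False)
    k=np.round(r[0],3)
    print(round(x["conf"],2),"px",u.mean().round(),v.mean().round(),"rect",k,np.round(r[1],3),round(r[2],1),"dir deg",np.degrees(np.arctan2(vt[0,1],vt[0,0])).round(1),"z",np.percentile(P[:,2],[5,50,95]).round(3))
for x in manip.mark_of("wrist","tool_a")[:3]: print("mark",round(x["conf"],2),w_of(m,x["location"]).round(3))
plan()
E
python3 look.py w1
```

```text
0.98 px 325.0 189.0 rect [ 0.493 -0.337] [0.026 0.128] 79.0 dir deg 169.1 z [0.019 0.027 0.028]
0.76 px 144.0 212.0 rect [ 0.498 -0.199] [0.123 0.026] 3.1 dir deg -176.2 z [0.016 0.026 0.028]
0.74 px 32.0 259.0 rect [ 0.481 -0.098] [0.028 0.128] 83.0 dir deg 172.5 z [0.016 0.026 0.028]
mark 0.93 [ 0.491 -0.337  0.004]
mark 0.86 [ 0.478 -0.096  0.004]
mark 0.61 [ 0.491 -0.202  0.008]
TCP [ 0.4807 -0.3341  0.1839] jaw yaw deg -101.17 q6 1.04 w 0.0855 F [ 0.1 -1.1 -0.4] t 3.0
 -> twist units(6deg): 0.0  then shift units x,y,z: [0. 0. 0.]  alt twist +-30u(180deg)
```

View pics/w1.png

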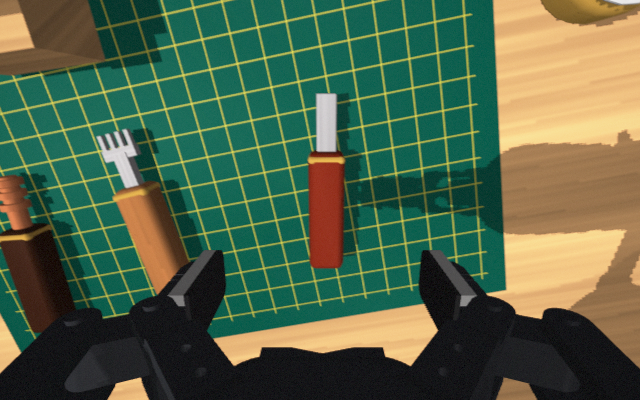

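The wrist view shows tool_b centred between the jaws at (326,190), aligned. Going down and gripping.

>>> play_rows(steps=[[0,0.5,0,0,0],[0,0.6,0,0,0],[0,0.7,0,0,0],[0,0.7,0,0,0],[0,0.6,0,0,0],[0,0.3,0,0,0],[0,0,0,0,0],[0.9,0,0,0,0],[0.9,0,0,0,0],[0.9,0,0,0,0],[0.9,0,0,0,0],[0.9,0,0,0,0],[0.9,0,0,0,0],[0.9,0,0,0,0],[0.9,-0.5,0,0,0],[0.9,-1,0,0,0],[0.9,-1,0,0,0],[0.9,-1,0,0,0],[0.9,-0.5,0,0,0]], newtons=50)

```text
clock: 4.9
position: [0.4815, -0.3343, 0.2042]
ee_rot: [-0.068, 0.705, -0.07, -0.703]
contact_force: [0.6, -0.3, -1.5]
width: 0.0254
```

Run:
```python
from h import *
th=np.radians(10.5); C=np.array([.548,.204]); A=np.array([[np.cos(th),-np.sin(th)],[np.sin(th),np.cos(th)]])
# caddy centre estimates
for nm,pw,loc in [("knob",(.679,.092),None),("keeper?",(.481,.055),None),("screw",(.521,.069),(-.052,-.127))]:
    print(nm,(A.T@(np.array(pw)-C)).round(4))
g=C+A@np.array([-.012,-.050]); print(g)
plan(g,0.15,np.radians(100.5))
```

```text
knob [ 0.1084 -0.134 ]
keeper? [-0.093  -0.1343]
screw [-0.0511 -0.1278]
[0.54531272 0.15265043]
TCP [ 0.4815 -0.3343  0.2042] jaw yaw deg -101.19 q6 1.041 w 0.0254 F [ 0.6 -0.3 -1.5] t 4.9
 -> twist units(6deg): -3.615  then shift units x,y,z: [ -0.023 -15.575  -5.045]  alt twist +-30u(180deg)
```

>>> play_rows(steps=[[0.9,0,0,0,-0.9],[0.9,0,0,0,-0.9],[0.9,0,0,0,-0.9],[0.9,0,0,0,-0.915],[0.9,0,-0.5,-0.16,0],[0.9,0,-1,-0.324,0],[0.9,0,-1,-0.324,0],[0.9,0,-1,-0.324,0],[0.9,0,-1,-0.324,0],[0.9,0,-1,-0.324,0],[0.9,0,-1,-0.324,0],[0.9,0,-1,-0.324,0],[0.9,0,-1,-0.324,0],[0.9,0,-1,-0.324,0],[0.9,0,-1,-0.324,0],[0.9,0,-1,-0.324,0],[0.9,0,-1,-0.324,0],[0.9,0,-1,-0.324,0],[0.9,0,-1,-0.324,0],[0.9,0,-1,-0.324,0]])

```text
clock: 6.9
position: [0.5431, 0.153, 0.2015]
ee_rot: [-0.064, -0.704, -0.064, 0.705]
contact_force: [-0.1, -0.4, -0.8]
width: 0.0251
```

>>> play_rows(steps=[[0.9,0,-0.075,-0.025,0],[0.9,0,0,0,0],[0.9,0,0,0,0]])

```text
clock: 7.2
position: [0.5438, 0.1529, 0.2016]
ee_rot: [-0.065, -0.704, -0.064, 0.705]
contact_force: [0.7, 0.3, -1.3]
width: 0.0246
```

Run:
```python
from h import *
p,d=manip.get_image("wrist"); m=manip.camera_model("wrist"); cv2.imwrite("pics/w2.png",p[:,:,::-1])
for q in ["tray_floor","bolt_knob","screw_mouth","keeper","bolt_tip","caddy"]:
    print(q,[(round(x["conf"],2),w_of(m,x["location"]).round(3).tolist()) for x in manip.mark_of("wrist",q)[:2]])
P,u,v=cloud(d,m); np.save("w2P.npy",P)
plan((0.5453,.1527),0.15,np.radians(100.5))
```

```text
tray_floor [(0.96, [0.55, 0.2, 0.008])]
bolt_knob []
screw_mouth []
keeper [(0.74, [0.479, 0.064, 0.043])]
bolt_tip [(0.62, [0.55, 0.198, 0.003])]
caddy []
TCP [0.5447 0.1525 0.2019] jaw yaw deg -79.58 q6 1.539 w 0.0249 F [-0.2 -0.7 -1.2] t 7.55
 -> twist units(6deg): -0.013  then shift units x,y,z: [-0.069 -0.004 -0.02 ]  alt twist +-30u(180deg)
```

View pics/w2.png

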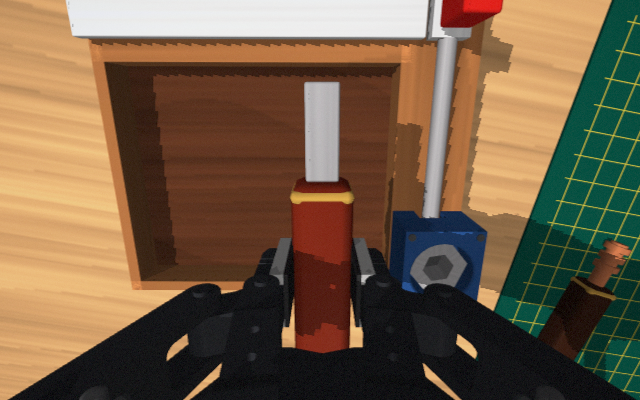

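The wrist view shows tool_b held straight, blade forward (322,130), with the tray below. The blue block with the grey hex socket is at (438,267). I refine the caddy pose from this depth.

Run:
```python
from h import *
P=np.load("w2P.npy"); th=np.radians(10.5)
A=np.array([[np.cos(th),-np.sin(th)],[np.sin(th),np.cos(th)]]); C=np.array([.548,.204])
Q=np.c_[(P[:,:2]-C)@A,P[:,2]]
fl=(abs(Q[:,2]-.006)<.004)&(abs(Q[:,0])<.083+.01)&(abs(Q[:,1])<.11)
top=(abs(Q[:,2]-.034)<.003)&(abs(Q[:,0])<.14)&(Q[:,1]>-.16)&(Q[:,1]<.13)
print(fl.sum(),top.sum())
print("floor pct x",np.percentile(Q[fl,0],[0.3,1,50,99,99.7]).round(4),"y",np.percentile(Q[fl,1],[0.3,1,50,99,99.7]).round(4), "z",np.median(Q[fl,2]))
# inner edges: for wall tops
t=Q[top]
a=t[(abs(t[:,0])<.06)&(t[:,1]>.07)]; print("+y wall y",np.percentile(a[:,1],[1,50,99]).round(4),len(a))
if len(a): print(" slope deg",np.degrees(np.polyfit(a[:,0],a[:,1],1)[0]).round(2))
a=t[(abs(t[:,0])<.06)&(t[:,1]<-.07)&(t[:,1]>-.11)]; print("-y wall",np.percentile(a[:,1],[1,50,99]).round(4) if len(a) else 0)
a=t[(abs(t[:,1])<.09)&(t[:,0]>.06)]; print("+x",np.percentile(a[:,0],[1,50,99]).round(4) if len(a) else 0)
a=t[(abs(t[:,1])<.09)&(t[:,0]<-.06)]; print("-x",np.percentile(a[:,0],[1,50,99]).round(4) if len(a) else 0, len(a))
b=Q[(Q[:,2]>.043)&(Q[:,2]<.049)&(Q[:,0]>.05)&(Q[:,0]<.15)]; r=cv2.minAreaRect(b[:,:2].astype(np.float32)); print("bar",r)
b=Q[(Q[:,2]>.072)&(Q[:,2]<.08)&(Q[:,1]<-.09)]; r=cv2.minAreaRect(b[:,:2].astype(np.float32)); print("block",r,len(b))
```

```text
39470 21520
floor pct x [-0.083  -0.0811  0.0186  0.0822  0.0828] y [-0.1027 -0.1018  0.0187  0.0972  0.0977] z 0.006148345474044685
+y wall y [0.0965 0.1003 0.1054] 2122
 slope deg -0.21
-y wall [-0.1099 -0.1056 -0.1024]
+x [0.0827 0.09   0.0969]
-x [-0.0907 -0.085  -0.0823] 810
bar ((0.10430198907852173, -0.018738389015197754), (0.25034424662590027, 0.06415776908397675), 78.62380981445312)
block ((0.018182829022407532, -0.1299893856048584), (0.05307510867714882, 0.18258754909038544), 89.75629425048828) 2909
```

>>> play_rows(steps=[[0.9,0.5,0,0,0],[0.9,0.8,0,0,0],[0.9,0.8,0,0,0],[0.9,0.8,0,0,0],[0.9,0.5,0,0,0],[0.9,0.3,0,0,0],[0.9,0.16,0,0,0],[0.9,0,0,0,0],[0.9,0,0,0,0],[0.5,0,0,0,0],[0.5,0,0,0,0],[0.5,0,0,0,0],[0.5,-0.4,0,0,0],[0.5,-0.8,0,0,0],[0.5,-1,0,0,0],[0.5,-1,0,0,0],[0.5,-0.66,0,0,0]])

```text
clock: 9.25
position: [0.5457, 0.153, 0.2052]
ee_rot: [0.065, 0.706, 0.065, -0.702]
contact_force: [-0.8, 0.9, 0.2]
width: 0.0428
```

Run:
```python
from h import *
p,d=manip.get_image("wrist"); m=manip.camera_model("wrist"); cv2.imwrite("pics/w3.png",p[:,:,::-1])
print([(round(x["conf"],2),w_of(m,x["location"]).round(3).tolist()) for x in manip.mark_of("wrist","tool_a")[:3]])
p,d=manip.get_image("top"); m=manip.camera_model("top")
print([(round(x["conf"],2),w_of(m,x["location"]).round(3).tolist()) for x in manip.mark_of("top","tool_a")[:4]])
# tool_a: axis +3.3deg, centre (.498,-.199)
dr=np.array([np.cos(np.radians(3.3)),np.sin(np.radians(3.3))])
plan(np.array([.497,-.199])-.012*dr,.13,np.radians(93.3))
```

```text
[(0.71, [0.557, 0.156, 0.008]), (0.69, [0.482, -0.095, 0.005]), (0.36, [0.551, 0.199, 0.011])]
[(0.83, [0.484, -0.095, 0.002]), (0.8, [0.496, -0.201, 0.003]), (0.63, [0.554, 0.153, 0.0])]
TCP [0.5447 0.1529 0.2024] jaw yaw deg -79.51 q6 1.539 w 0.0423 F [-0.5  0.2  0. ] t 9.45
 -> twist units(6deg): 1.198  then shift units x,y,z: [ 0.613 11.62   2.667]  alt twist +-30u(180deg)
```

View pics/w3.png

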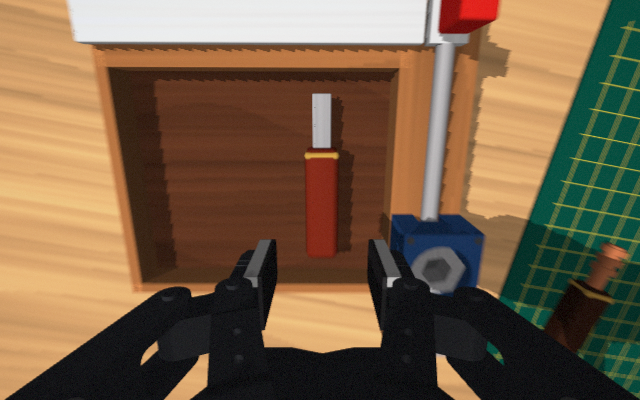

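tool_b lies flat in the tray at px (321,175). Now tool_a.

>>> play_rows(steps=[[0.2,0,0,0,0.6],[0,0,0,0,0.598],[0,0,0.5,0.115,0],[0,0,1,0.23,0],[0,0,1,0.23,0],[0,0,1,0.23,0],[0,0,1,0.23,0],[0,0,1,0.23,0],[0,0,1,0.23,0],[0,0,1,0.23,0],[0,0,1,0.23,0],[0,0,1,0.23,0],[0,0,1,0.23,0],[0,0.3,0.8,0.18,0],[0,0.31,0.32,0.07,0],[0,0,0,0,0],[0,0,0,0,0]])

```text
clock: 11.15
position: [0.4843, -0.1988, 0.1828]
ee_rot: [-0.02, -0.706, -0.021, 0.707]
contact_force: [-0.2, -0.2, 0.4]
width: 0.0854
```

```bash
python3 look.py w4
```

```text
0.94 px 183.0 197.0 rect [ 0.48  -0.115] [0.064 0.129] 82.4 dir deg 172.4 z [0.017 0.027 0.028]
mark 0.73 [ 0.499 -0.195  0.004]
TCP [ 0.4851 -0.1985  0.1838] jaw yaw deg -86.61 q6 0.99 w 0.0851 F [-0.2  0.2  0.4] t 11.3
 -> twist units(6deg): 0.0  then shift units x,y,z: [0. 0. 0.]  alt twist +-30u(180deg)
```

View pics/w4.png

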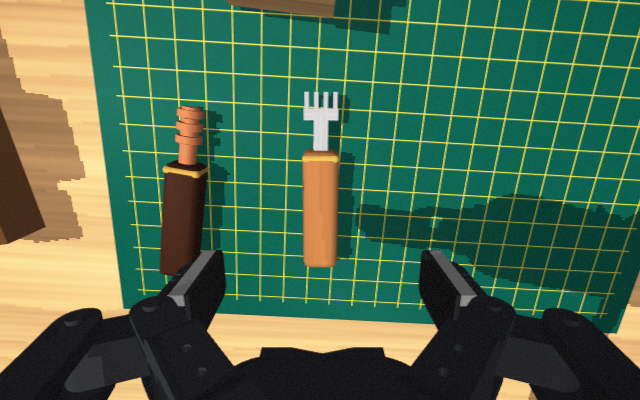

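tool_a is centred and aligned at (320,190). Descend, grip, lift.

>>> play_rows(steps=[[0,0.5,0,0,0],[0,0.6,0,0,0],[0,0.7,0,0,0],[0,0.7,0,0,0],[0,0.6,0,0,0],[0,0.3,0,0,0],[0,0,0,0,0],[0.9,0,0,0,0],[0.9,0,0,0,0],[0.9,0,0,0,0],[0.9,0,0,0,0],[0.9,0,0,0,0],[0.9,0,0,0,0],[0.9,0,0,0,0],[0.9,-0.5,0,0,0],[0.9,-1,0,0,0],[0.9,-1,0,0,0],[0.9,-1,0,0,0],[0.9,-0.5,0,0,0]])

```text
clock: 13.2
position: [0.4856, -0.2, 0.2039]
ee_rot: [0.021, 0.708, 0.02, -0.706]
contact_force: [0.9, -0.1, -1.4]
width: 0.0246
```

```bash
cat >> h.py <<'E'
th=np.radians(10.4); C=np.array([.5485,.2015]); A=np.array([[np.cos(th),-np.sin(th)],[np.sin(th),np.cos(th)]])
E
python3 - <<'E'
from h import *
plan(C+A@np.array([-.012,.007]),0.15,np.radians(100.4))
E
```

```text
TCP [ 0.4856 -0.2     0.2039] jaw yaw deg -86.7 q6 0.99 w 0.0246 F [ 0.9 -0.1 -1.4] t 13.2
 -> twist units(6deg): -1.183  then shift units x,y,z: [ -0.023 -13.022  -4.073]  alt twist +-30u(180deg)
```

>>> play_rows(steps=[[0.9,0,0,0,-0.6],[0.9,0,0,0,-0.583],[0.9,0,-0.5,-0.156,0],[0.9,0,-1,-0.313,0],[0.9,0,-1,-0.313,0],[0.9,0,-1,-0.313,0],[0.9,0,-1,-0.313,0],[0.9,0,-1,-0.313,0],[0.9,0,-1,-0.313,0],[0.9,0,-1,-0.313,0],[0.9,0,-1,-0.313,0],[0.9,0,-1,-0.313,0],[0.9,0,-1,-0.313,0],[0.9,0,-1,-0.313,0],[0.9,0,-1,-0.313,0],[0.9,0,-0.52,-0.161,0],[0.9,0,0,0,0],[0.9,0,0,0,0]])

```text
clock: 15.0
position: [0.5339, 0.2066, 0.2011]
ee_rot: [-0.065, -0.704, -0.064, 0.705]
contact_force: [-1.7, 0.2, -0.9]
width: 0.0251
```

Run:
```python
from h import *
p,d=manip.get_image("wrist"); cv2.imwrite("pics/w5.png",p[:,:,::-1])
plan(C+A@np.array([-.012,.007]),0.031,np.radians(100.4))
```

```text
TCP [0.534  0.206  0.2012] jaw yaw deg -79.62 q6 1.637 w 0.0248 F [-0.3 -0.5 -1.1] t 15.05
 -> twist units(6deg): -0.004  then shift units x,y,z: [ 3.874 -0.005 -0.055]  alt twist +-30u(180deg)
```

View pics/w5.png

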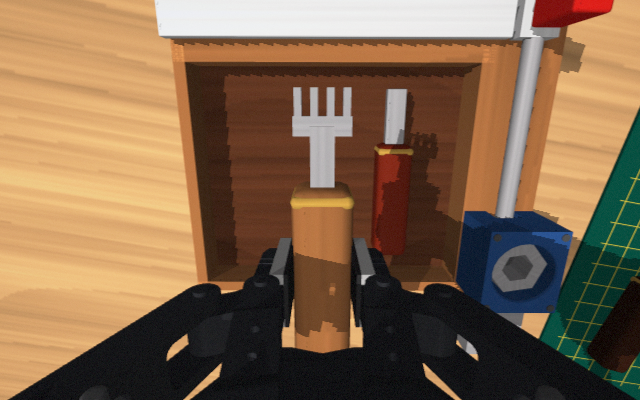

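tool_a is held above the free lane, with tool_b clear of it on the right at (392,180). Lowering.

>>> play_rows(steps=[[0.9,0.5,0,0,0],[0.9,0.8,0,0,0],[0.9,0.8,0,0,0],[0.9,0.8,0,0,0],[0.9,0.5,0,0,0],[0.9,0.3,0,0,0],[0.9,0.15,0,0,0],[0.9,0,0,0,0],[0.9,0,0,0,0],[0.5,0,0,0,0],[0.5,0,0,0,0],[0.5,0,0,0,0],[0.5,-0.4,0,0,0],[0.5,-0.8,0,0,0],[0.5,-1,0,0,0],[0.5,-1,0,0,0],[0.5,-0.66,0,0,0]])

```text
clock: 16.75
position: [0.5354, 0.207, 0.2052]
ee_rot: [0.064, 0.706, 0.064, -0.703]
contact_force: [1.9, 0.9, -0.1]
width: 0.0424
```

Run:
```python
from h import *
p,d=manip.get_image("wrist"); m=manip.camera_model("wrist"); cv2.imwrite("pics/w6.png",p[:,:,::-1])
print([(round(x["conf"],2),w_of(m,x["location"]).round(3).tolist()) for x in manip.mark_of("wrist","tool_a")[:3]])
p,d=manip.get_image("top"); m=manip.camera_model("top")
print([(round(x["conf"],2),w_of(m,x["location"]).round(3).tolist()) for x in manip.mark_of("top","tool_a")[:4]])
dr=np.array([np.cos(np.radians(-7.5)),np.sin(np.radians(-7.5))])
plan(np.array([.482,-.097])-.012*dr,.13,np.radians(82.5))
```

```text
[(0.84, [0.483, -0.093, 0.006]), (0.82, [0.548, 0.205, 0.009]), (0.58, [0.557, 0.156, 0.008])]
[(0.66, [0.555, 0.157, 0.0]), (0.64, [0.544, 0.208, 0.002]), (0.52, [0.483, -0.095, 0.004])]
TCP [0.5345 0.2067 0.2024] jaw yaw deg -79.59 q6 1.637 w 0.0426 F [-0.6  0.3 -0.3] t 16.95
 -> twist units(6deg): 2.985  then shift units x,y,z: [ 0.61  10.267  0.817]  alt twist +-30u(180deg)
```

View pics/w6.png

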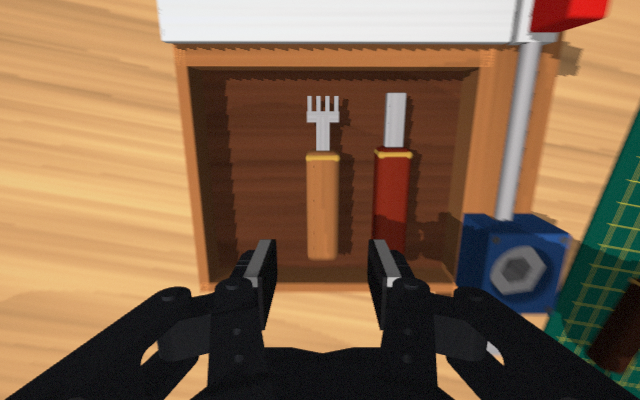

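Both tools lie parallel in the tray, at (322,180) and (393,170). Now tool_c.

>>> play_rows(steps=[[0.2,0,0,0,1],[0,0,0,0,1],[0,0,0,0,0.985],[0,0,0.5,0.04,0],[0,0,1,0.08,0],[0,0,1,0.08,0],[0,0,1,0.08,0],[0,0,1,0.08,0],[0,0,1,0.08,0],[0,0,1,0.08,0],[0,0,1,0.08,0],[0,0,1,0.08,0],[0,0,1,0.08,0],[0,0.3,0.5,0.04,0],[0,0.31,0.267,0.02,0],[0,0,0,0,0],[0,0,0,0,0]])

```text
clock: 18.65
position: [0.4694, -0.0951, 0.183]
ee_rot: [0.046, -0.705, 0.046, 0.706]
contact_force: [-1.1, -0.5, -0.0]
width: 0.0853
```

```bash
python3 look.py w7
```

```text
0.84 px 320.0 187.0 rect [ 0.483 -0.095] [0.026 0.128] 82.9 dir deg 173.0 z [0.02  0.027 0.028]
mark 0.66 [ 0.482 -0.095  0.003]
TCP [ 0.4702 -0.0947  0.1838] jaw yaw deg -97.43 q6 1.356 w 0.085 F [ 0.  -0.8  0.3] t 18.8
 -> twist units(6deg): 0.0  then shift units x,y,z: [0. 0. 0.]  alt twist +-30u(180deg)
```

View pics/w7.png

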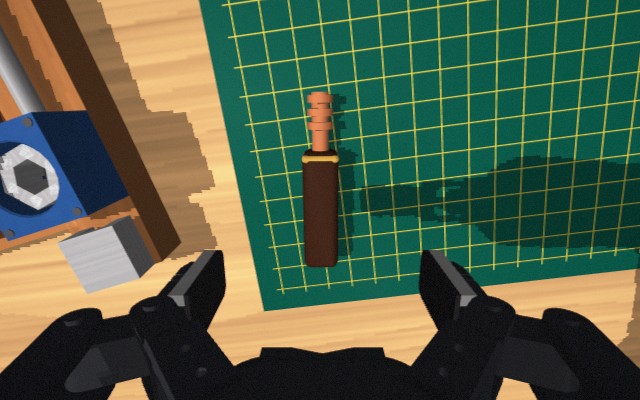

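tool_c is centred at (320,180). Descend and grip.

>>> play_rows(steps=[[0,0.5,0,0,0],[0,0.6,0,0,0],[0,0.7,0,0,0],[0,0.7,0,0,0],[0,0.6,0,0,0],[0,0.3,0,0,0],[0,0,0,0,0],[0.9,0,0,0,0],[0.9,0,0,0,0],[0.9,0,0,0,0],[0.9,0,0,0,0],[0.9,0,0,0,0],[0.9,0,0,0,0],[0.9,0,0,0,0],[0.9,-0.5,0,0,0],[0.9,-1,0,0,0],[0.9,-1,0,0,0],[0.9,-1,0,0,0],[0.9,-0.5,0,0,0]])

```text
clock: 20.7
position: [0.4707, -0.0958, 0.204]
ee_rot: [-0.046, 0.707, -0.047, -0.704]
contact_force: [0.2, -1.3, -1.0]
width: 0.0247
```

Run:
```python
from h import *
plan(C+A@np.array([-.012,.060]),0.15,np.radians(100.4))
```

```text
TCP [ 0.4707 -0.0958  0.204 ] jaw yaw deg -97.51 q6 1.356 w 0.0247 F [ 0.2 -1.3 -1. ] t 20.7
 -> twist units(6deg): -2.985  then shift units x,y,z: [-1.1000e-02 -1.1281e+01 -3.9340e+00]  alt twist +-30u(180deg)
```

>>> play_rows(steps=[[0.9,0,0,0,-1],[0.9,0,0,0,-1],[0.9,0,0,0,-0.985],[0.9,0,-0.5,-0.174,0],[0.9,0,-1,-0.349,0],[0.9,0,-1,-0.349,0],[0.9,0,-1,-0.349,0],[0.9,0,-1,-0.349,0],[0.9,0,-1,-0.349,0],[0.9,0,-1,-0.349,0],[0.9,0,-1,-0.349,0],[0.9,0,-1,-0.349,0],[0.9,0,-1,-0.349,0],[0.9,0,-1,-0.349,0],[0.9,0,-0.78,-0.27,0],[0.9,0,0,0,0],[0.9,0,0,0,0]])

```text
clock: 22.4
position: [0.5245, 0.2588, 0.201]
ee_rot: [-0.065, -0.704, -0.064, 0.705]
contact_force: [0.3, 0.4, -0.4]
width: 0.0248
```

Run:
```python
from h import *
p,d=manip.get_image("wrist"); cv2.imwrite("pics/w8.png",p[:,:,::-1])
plan(C+A@np.array([-.012,.060]),0.031,np.radians(100.4))
```

```text
TCP [0.5244 0.2582 0.2011] jaw yaw deg -79.58 q6 1.728 w 0.0247 F [-1.3 -0.4 -1.4] t 22.45
 -> twist units(6deg): 0.003  then shift units x,y,z: [ 3.869e+00 -3.000e-03 -5.700e-02]  alt twist +-30u(180deg)
```

View pics/w8.png

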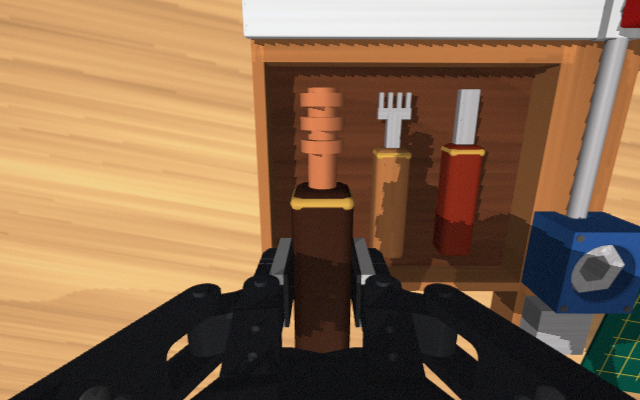

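The tool_c lane is free, left of tool_a. I lower and release with a smaller opening because the wall is close.

>>> play_rows(steps=[[0.9,0.5,0,0,0],[0.9,0.8,0,0,0],[0.9,0.8,0,0,0],[0.9,0.8,0,0,0],[0.9,0.5,0,0,0],[0.9,0.3,0,0,0],[0.9,0.15,0,0,0],[0.9,0,0,0,0],[0.9,0,0,0,0],[0.58,0,0,0,0],[0.58,0,0,0,0],[0.58,0,0,0,0],[0.58,-0.4,0,0,0],[0.58,-0.8,0,0,0],[0.58,-1,0,0,0],[0.58,-1,0,0,0],[0.58,-0.66,0,0,0]])

```text
clock: 24.15
position: [0.5257, 0.2591, 0.2052]
ee_rot: [0.064, 0.706, 0.064, -0.703]
contact_force: [0.7, -0.5, -0.7]
width: 0.0359
```

Run:
```python
from h import *
p,d=manip.get_image("wrist"); m=manip.camera_model("wrist"); cv2.imwrite("pics/w9.png",p[:,:,::-1])
for n in ["wrist","top"]:
    if n=="top": p,d=manip.get_image(n); m=manip.camera_model(n); cv2.imwrite("pics/t9.png",p[120:290,150:420,::-1].repeat(2,0).repeat(2,1))
    for x in manip.mark_of(n,"tool_a")[:4]:
        w=w_of(m,x["location"]); print(n,round(x["conf"],2),w.round(3),"in tray",((w[:2]-C)@A).round(3))
p,d=manip.get_image("top"); 
print([(round(x["conf"],2),w_of(m,x["location"]).round(3).tolist()) for x in manip.mark_of("top","bolt_knob")[:2]])
K=C+A@np.array([.108,-.127]); print(K)
plan(K,.16,np.radians(100.4))
```

```text
wrist 0.87 [0.547 0.209 0.01 ] in tray [0.    0.007]
wrist 0.78 [0.558 0.159 0.009] in tray [ 0.002 -0.043]
wrist 0.58 [0.534 0.259 0.012] in tray [-0.004  0.059]
top 0.81 [0.557 0.155 0.002] in tray [-0.    -0.047]
top 0.69 [0.54  0.264 0.006] in tray [0.003 0.063]
top 0.64 [0.544 0.207 0.004] in tray [-0.003  0.006]
[(0.69, [0.679, 0.093, 0.071]), (0.6, [0.648, -0.168, 0.007])]
[0.67765165 0.09608249]
TCP [0.5241 0.2584 0.2008] jaw yaw deg -79.6 q6 1.728 w 0.036 F [-0.3  0.5 -0.2] t 24.45
 -> twist units(6deg): 0.0  then shift units x,y,z: [-0.447  6.246 -4.06 ]  alt twist +-30u(180deg)
```

View pics/w9.png

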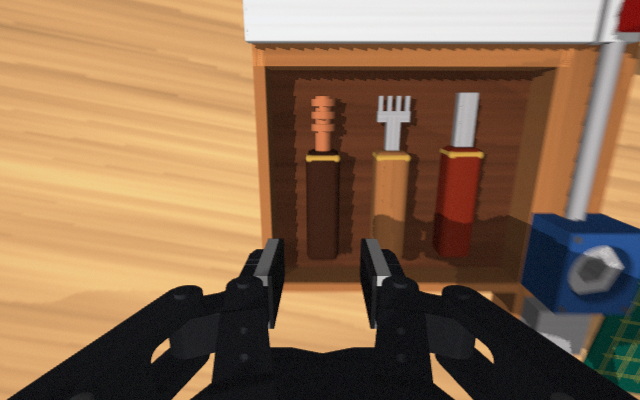

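All three tools lie flat in the tray at (323,180), (393,180) and (461,175), with the bolt untouched. Now the knob.

>>> play_rows(steps=[[0.3,-0.1,0.4,-0.26,0],[0,-0.1,0.85,-0.55,0],[0,-0.1,0.85,-0.55,0],[0,-0.1,0.85,-0.55,0],[0,-0.05,0.85,-0.55,0],[0,0,0.85,-0.55,0],[0,0,0.85,-0.55,0],[0,0,0.746,-0.5,0],[0,0,0,0,0],[0,0,0,0,0]])

```text
clock: 25.45
position: [0.6787, 0.0951, 0.214]
ee_rot: [-0.063, -0.703, -0.064, 0.705]
contact_force: [-0.6, 0.5, 0.8]
width: 0.085
```

Run:
```python
from h import *
p,d=manip.get_image("wrist"); m=manip.camera_model("wrist"); cv2.imwrite("pics/w10.png",p[:,:,::-1])
for x in manip.mark_of("wrist","bolt_knob")[:2]:
    w=w_of(m,x["location"]); print(round(x["conf"],2),w.round(3),((w[:2]-C)@A).round(3))
hs=cv2.cvtColor(p,cv2.COLOR_RGB2HSV); red=((hs[...,0]<6)|(hs[...,0]>174))&(hs[...,1]>180)&(hs[...,2]>80)
P,u,v=cloud(d,m,red); k=(P[:,2]>.084)&(P[:,2]<.095); 
r=cv2.minAreaRect(P[k][:,:2].astype(np.float32)); print(k.sum(),r,((np.array(r[0])-C)@A).round(4),u.mean(),v.mean())
plan(r[0],.078,np.radians(100.4))
```

```text
0.94 [0.678 0.093 0.072] [ 0.108 -0.13 ]
938 ((0.6795495748519897, 0.09745576977729797), (0.01949377916753292, 0.01964624784886837), 11.56033992767334) [ 0.1101 -0.126 ] 273.6337529504327 269.5125885129819
TCP [0.6779 0.0965 0.2146] jaw yaw deg -79.6 q6 1.429 w 0.0852 F [ 0.1 -0.1 -0.4] t 25.55
 -> twist units(6deg): 0.0  then shift units x,y,z: [ 2.754 -0.019 -0.067]  alt twist +-30u(180deg)
```

View pics/w10.png

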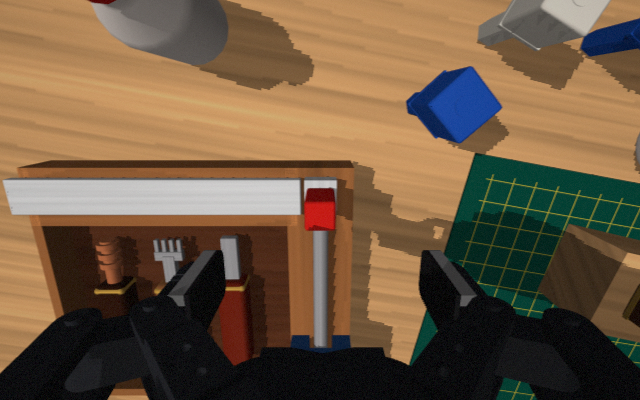

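The red knob (320,210) lies right under the grasp line, and the depth fit gives a 19.5 mm square at (0.6795, 0.0975). Gripping it and drawing the bolt along.

>>> play_rows(steps=[[0.4,0.4,0,-0.03,0],[0.4,0.6,0,-0.03,0],[0.4,0.6,0,0,0],[0.4,0.6,0,0,0],[0.4,0.35,0,0,0],[0.4,0.2,0,0,0],[0.4,0,0,0,0],[1,0,0,0,0],[1,0,0,0,0],[1,0,0,0,0],[1,0,0,0,0],[1,0,0,0,0],[1,0,0,0,0]], newtons=40)

```text
clock: 26.85
position: [0.6809, 0.0968, 0.134]
ee_rot: [0.064, 0.705, 0.064, -0.703]
contact_force: [0.1, 0.4, 5.7]
width: 0.0194
```

>>> play_rows(steps=[[1,0,0,0.1,0],[1,0,0,0.2,0],[1,0,0,0.2,0],[1,0,0,0.2,0],[1,0,0,0.2,0],[1,0,0,0.2,0],[1,0,0,0.2,0],[1,0,0,0.2,0],[1,0,0,0.2,0],[1,0,0,0.1,0],[1,0,0,0.1,0],[1,0,0,0.1,0],[1,0,0,0.1,0],[1,0,0,0,0]])

```text
clock: 28.25
position: [0.619, 0.0856, 0.134]
ee_rot: [0.064, 0.705, 0.064, -0.703]
contact_force: [3.1, 1.6, 5.9]
width: 0.0195
```

>>> play_rows(steps=[[1,0,0,0.1,0],[1,0,0,0.07,0],[1,0,0,0,0]])

```text
clock: 28.55
position: [0.6142, 0.0847, 0.134]
ee_rot: [0.064, 0.705, 0.064, -0.703]
contact_force: [2.4, 2.1, 6.6]
width: 0.0195
```

>>> play_rows(steps=[[1,0,0,0.07,0],[1,0,0,0.07,0],[1,0,0,0,0]])

```text
clock: 28.85
position: [0.6101, 0.0839, 0.134]
ee_rot: [0.064, 0.705, 0.064, -0.703]
contact_force: [2.1, 1.8, 6.4]
width: 0.0195
```

>>> play_rows(steps=[[1,0,0,0.07,0],[1,0,0,0.07,0],[1,0,0,0,0]])

```text
clock: 29.15
position: [0.6074, 0.0834, 0.134]
ee_rot: [0.064, 0.707, 0.064, -0.702]
contact_force: [6.1, 2.0, 3.7]
width: 0.0198
```

Run:
```python
from h import *
plan()
```

```text
TCP [0.6074 0.0834 0.134 ] jaw yaw deg -79.63 q6 1.412 w 0.0198 F [6.1 2.  3.7] t 29.15
 -> twist units(6deg): 0.0  then shift units x,y,z: [0. 0. 0.]  alt twist +-30u(180deg)
```

>>> play_rows(steps=[[1,0,0,0.1,0],[1,0,0,0,0]])

```text
clock: 29.35
position: [0.607, 0.0833, 0.1341]
ee_rot: [0.063, 0.709, 0.064, -0.7]
contact_force: [12.5, 4.2, -1.1]
width: 0.0191
```

The bolt hit a hard stop after 75 mm. Release, rise, and look at the caddy.

>>> play_rows(steps=[[1,0,0,-0.12,0],[0.4,0,0,0,0],[0.4,0,0,0,0],[0.4,0,0,0,0],[0.4,-0.4,0,0,0],[0.4,-0.8,0,0,0],[0.4,-1,0,0,0],[0.4,-0.8,0,0,0],[0.4,0,0,0,0]])

```text
clock: 30.25
position: [0.6075, 0.083, 0.2275]
ee_rot: [0.064, 0.707, 0.064, -0.701]
contact_force: [0.6, -0.4, -0.7]
width: 0.0513
```

Run:
```python
from h import *
p,d=manip.get_image("wrist"); m=manip.camera_model("wrist"); cv2.imwrite("pics/w11.png",p[:,:,::-1])
hs=cv2.cvtColor(p,cv2.COLOR_RGB2HSV); red=((hs[...,0]<6)|(hs[...,0]>174))&(hs[...,1]>180)&(hs[...,2]>80)
P,u,v=cloud(d,m,red); k=(P[:,2]>.084)&(P[:,2]<.095); 
r=cv2.minAreaRect(P[k][:,:2].astype(np.float32)); print(k.sum(),r,((np.array(r[0])-C)@A).round(4))
p,d=manip.get_image("top"); m=manip.camera_model("top"); cv2.imwrite("pics/t11.png",cv2.resize(p[120:290,150:420,::-1],None,fx=2.9,fy=2.9))
for q in ["tool_a","bolt_knob"]:
    for x in manip.mark_of("top",q)[:4]:
        w=w_of(m,x["location"]); print(q,round(x["conf"],2),w.round(3),((w[:2]-C)@A).round(3))
plan((.648,-.165),.19,np.radians(90))
```

```text
808 ((0.6049322485923767, 0.08302027732133865), (0.019877320155501366, 0.01944272220134735), 11.119966506958008) [ 0.0341 -0.1267]
tool_a 0.77 [0.539 0.262 0.004] [0.002 0.061]
tool_a 0.53 [0.554 0.155 0.001] [-0.003 -0.047]
tool_a 0.52 [0.545 0.206 0.008] [-0.002  0.005]
bolt_knob 0.9 [0.607 0.08  0.072] [ 0.036 -0.13 ]
TCP [0.6048 0.0829 0.2219] jaw yaw deg -79.6 q6 1.412 w 0.0516 F [ 0.   0.7 -0.7] t 30.45
 -> twist units(6deg): 1.733  then shift units x,y,z: [-0.739  8.264 -1.443]  alt twist +-30u(180deg)
```

View pics/t11.png

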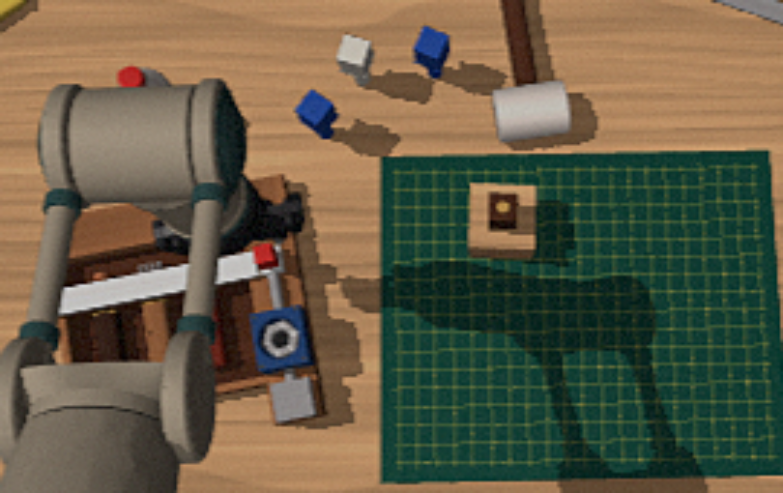

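View pics/w11.png

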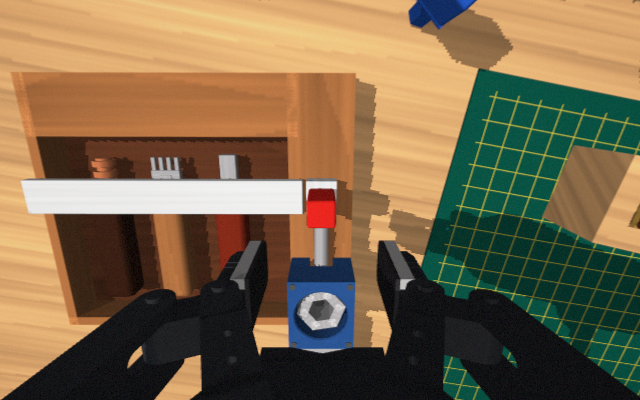

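The bolt is home: the knob fit moved 110 → 34 mm in caddy x and the bar lies over the tools, which have not moved. The hex socket shows at (323,312), so I get a centred look at it now.

>>> play_rows(steps=[[0,0,0,0.5,0],[0,0,0,0.8,0],[0,0,0,0.8,0],[0,0,0,0.4,0],[0,0,0,0,0],[0,0,0,0,0]])

```text
clock: 31.05
position: [0.5327, 0.0695, 0.2228]
ee_rot: [0.064, 0.705, 0.064, -0.704]
contact_force: [-0.1, -0.0, 0.1]
width: 0.0855
```

Run:
```python
from h import *
p,d=manip.get_image("wrist"); m=manip.camera_model("wrist"); np.save("sock_p.npy",p); np.save("sock_d.npy",d)
import pickle; pickle.dump(m,open("sock_m.pkl","wb"))
for x in manip.mark_of("wrist","screw_mouth")[:2]:
    w=w_of(m,x["location"]); print(round(x["conf"],2),w.round(4),((w[:2]-C)@A).round(4),proj(m,w).round(1))
c=proj(m,np.r_[C+A@np.array([-.052,-.127]),.068])[0]; print(c)
u,v=map(int,c); cr=p[max(0,v-50):v+50,u-65:u+65]
cv2.imwrite("pics/w12.png",cv2.resize(cr[:,:,::-1],None,fx=6,fy=6,interpolation=cv2.INTER_CUBIC)); print(u-65,v-50)
cv2.imwrite("pics/w12f.png",p[:,:,::-1])
```

```text
0.85 [0.5223 0.0641 0.0643] [-0.0505 -0.1304] [[325.9 217.7]]
[321.28157365 221.30975854]
256 171
```

View pics/w12.png

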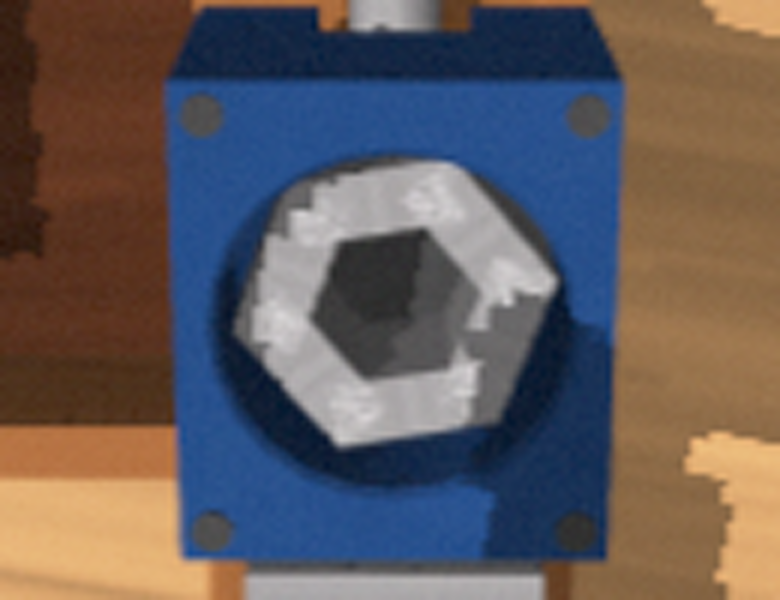

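The crop shows the dark hexagonal socket inside a grey hex ring. The socket corners are at about (427,228), (485,298), (462,366), (372,380), (312,315) and (343,240) in the crop. Measuring pose from these.

```bash
cat > sock.py <<'E'
from h import *
import pickle
m=pickle.load(open("sock_m.pkl","rb"))
def unp(pts,z):
    K=m["mtx"]; out=[]
    o=-m["R"].T@m["t"]
    for u,v in pts:
        r=m["R"].T@np.linalg.inv(K)@np.array([u,v,1.]); out.append((o+r*(z-o[2])/r[2])[:2])
    return np.array(out)
def hexfit(cr,z,name):
    px=np.array(cr,float); px=(px+.5)/6-.5+np.array([256,171])
    X=unp(px,z); 
    from scipy.optimize import least_squares
    # corner model c + r*(cos(a+60k))
    n=len(X); c0=X.mean(0)
    def f(q): 
        dd=X-q[:2]; k=np.round((np.arctan2(dd[:,1],dd[:,0])-q[3])/(np.pi/3)); an=q[3]+k*np.pi/3
        return (X-q[:2]-q[2]*np.c_[np.cos(an),np.sin(an)]).ravel()
    best=min((least_squares(f,[*c0,.01,a]) for a in np.radians([0,20,40])),key=lambda s:s.cost)
    q=best.x; print(name,"c",q[:2].round(4),"caddy",((q[:2]-C)@A).round(4),"AF mm",round(abs(q[2])*np.sqrt(3)*1e3,2),"corner deg mod60",round(np.degrees(q[3])%60,2),"rms mm",round(np.sqrt((best.fun**2).mean())*1e3,2))
hexfit([(427,228),(485,298),(462,366),(372,380),(312,315),(343,240)],.068,"socket")
hexfit([(450,162),(558,280),(342,448),(238,330)],.068,"outer")
# block top corners from picture
px=np.array([(166,80),(622,80),(605,558),(183,556)],float)/6+np.array([256,171])
X=unp(px,.076); print("block",X.mean(0).round(4),"caddy",((X.mean(0)-C)@A).round(4),"sizes",[np.linalg.norm(X[i]-X[(i+1)%4]).round(4) for i in range(4)])
# recess circle rim z .076
px=np.array([(212,320),(570,320),(390,155),(390,488)],float)/6+np.array([256,171]); X=unp(px,.076)
print("circ",X[:2].mean(0).round(4),X[2:].mean(0).round(4))
e=X=unp((np.array([(166,80),(183,556),(622,80),(605,558)])/6)+np.array([256,171]),.076); print("yaw",np.degrees(np.arctan2(*(e[0]-e[1])[::-1])),np.degrees(np.arctan2(*(e[2]-e[3])[::-1])))
E
python3 sock.py
python3 - <<'E'
from h import *
print(manip.regions_of("wrist","screw_mouth")[:0]); plan()
E
```

```text
socket c [0.5203 0.0665] caddy [-0.0521 -0.1277] AF mm 18.34 corner deg mod60 50.07 rms mm 0.42
outer c [0.52   0.0669] caddy [-0.0523 -0.1272] AF mm 34.02 corner deg mod60 50.38 rms mm 0.21
block [0.5202 0.0669] caddy [-0.0522 -0.1273] sizes [np.float64(0.0517), np.float64(0.0599), np.float64(0.0513), np.float64(0.0596)]
circ [0.521  0.0674] [0.5202 0.0674]
yaw 10.597554090261273 10.283296280186356
[]
TCP [0.5331 0.0695 0.2228] jaw yaw deg -79.6 q6 1.39 w 0.0854 F [-0.4  0.3 -0.4] t 31.2
 -> twist units(6deg): 0.0  then shift units x,y,z: [0. 0. 0.]  alt twist +-30u(180deg)
```

The socket centre is (0.5202, 0.0668), confirmed by ring, block and recess. The AF measures 18.3 mm, the flat normals are at 20.2° mod 60°, and the caddy yaw is 10.4°. Next I go to the key, twisting so that wrist joint 6 sits at the low end of its range for the later clockwise turn.

Run:
```python
from h import *
s,p,R=st()
plan((.648,-.165),.19)
```

```text
TCP [0.5331 0.0695 0.2228] jaw yaw deg -79.6 q6 1.39 w 0.0854 F [-0.4  0.3 -0.4] t 31.2
 -> twist units(6deg): 0.0  then shift units x,y,z: [-0.703  8.381 -2.354]  alt twist +-30u(180deg)
```

>>> play_rows(steps=[[0,-0.1,0.4,-0.115,0],[0,-0.1,0.9,-0.253,0],[0,-0.1,0.9,-0.253,0],[0,-0.1,0.9,-0.253,0],[0,-0.1,0.9,-0.253,0],[0,-0.1,0.9,-0.253,0],[0,-0.1,0.9,-0.253,0],[0,0,0.9,-0.253,0],[0,0,0.9,-0.253,0],[0,0,0.781,-0.215,0],[0,0,0,0,-1],[0,0,0,0,-1],[0,0,0,0,-1],[0,0,0,0,-1],[0,0,0,0,-1],[0,0,0,0,-1],[0,0,0,0,-1],[0,0,0,0,-1],[0,0,0,0,-1],[0,0,0,0,-1]])

```text
clock: 33.2
position: [0.6474, -0.1663, 0.2438]
ee_rot: [-0.409, -0.577, -0.408, 0.577]
contact_force: [-0.8, 0.3, -0.2]
width: 0.0852
```

>>> play_rows(steps=[[0,0,0,0,-1],[0,0,0,0,-1],[0,0,0,0,-1],[0,0,0,0,-1],[0,0,0,0,-1],[0,0,0,0,-1],[0,0,0,0,-1],[0,0,0,0,-1],[0,0,0,0,-1],[0,0,0,0,-1],[0,0,0,0,-1],[0,0,0,0,-1],[0,0,0,0,-1],[0,0,0,0,-1],[0,0,0,0,-1],[0,0,0,0,-1],[0,0,0,0,-1],[0,0,0,0,-1],[0,0,0,0,-0.27],[0,0,0,0,0]])

```text
clock: 35.2
position: [0.6471, -0.1658, 0.2438]
ee_rot: [0.707, 0.0, 0.707, -0.001]
contact_force: [0.3, 0.1, 0.2]
width: 0.0856
```

Run:
```python
from h import *
p,d=manip.get_image("wrist"); m=manip.camera_model("wrist"); cv2.imwrite("pics/w13.png",p[:,:,::-1])
for q in ["key","key_handle","stand"]:
  for x in manip.mark_of("wrist",q)[:3]:
    w=w_of(m,x["location"]); print(q,round(x["conf"],2),w.round(4),proj(m,w).round(1))
P,u,v=cloud(d,m)
n=np.hypot(P[:,0]-.648,P[:,1]+.165)<.045
for lo,hi in [(.101,.113),(.057,.068)]:
    k=n&(P[:,2]>lo)&(P[:,2]<hi); r=cv2.minAreaRect(P[k][:,:2].astype(np.float32)); print(lo,k.sum(),r,np.median(P[k,2]))
plan()
```

```text
key 0.92 [0.7577 0.0298 0.0038] [[506.8 279.7]]
key 0.74 [ 0.6485 -0.1667  0.0065] [[321.  179.8]]
key 0.6 [ 0.8305 -0.0871  0.0012] [[391.9 336.2]]
key_handle 0.91 [ 0.8232 -0.0105  0.082 ] [[497.7 391.6]]
key_handle 0.9 [ 0.6468 -0.1643  0.0888] [[324.1 203.4]]
stand 0.98 [ 0.6451 -0.1693  0.0019] [[318.4 175.3]]
0.101 1988 ((0.6460573077201843, -0.16592489182949066), (0.03000074066221714, 0.030096324160695076), 87.08537292480469) 0.10776469547606654
0.057 4982 ((0.6465480327606201, -0.16590547561645508), (0.0703049823641777, 0.07069901376962662), 86.80915069580078) 0.06286083550168611
TCP [ 0.6469 -0.1652  0.2439] jaw yaw deg 89.97 q6 -1.924 w 0.0855 F [ 0.3 -0.   0.9] t 35.4
 -> twist units(6deg): 0.0  then shift units x,y,z: [0. 0. 0.]  alt twist +-30u(180deg)
```

View pics/w13.png

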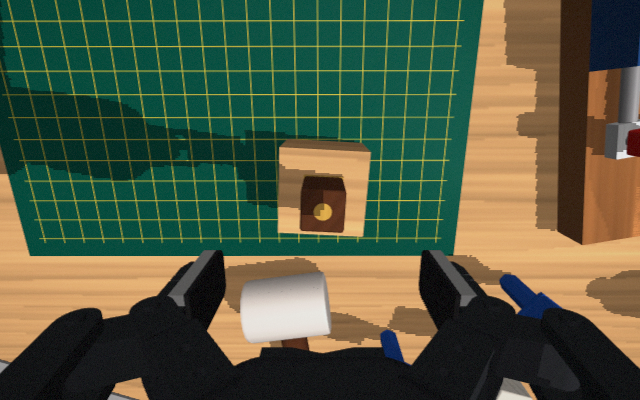

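The wrist view shows the dark handle with its gold cap at (323,205), in the pale stand; the white mallet head is at (285,305). Handle and stand are both at -3° yaw, centre (0.6462, -0.1659), tops at 0.108 and 0.063 as expected. Gripping the key.

Run:
```python
from h import *
plan((.6462,-.1659),.090,np.radians(87.05))
```

```text
TCP [ 0.6469 -0.1652  0.2439] jaw yaw deg 89.97 q6 -1.924 w 0.0855 F [ 0.3 -0.   0.9] t 35.4
 -> twist units(6deg): 0.486  then shift units x,y,z: [ 3.329 -0.022 -0.021]  alt twist +-30u(180deg)
```

>>> play_rows(steps=[[0,0,0,0,0.486],[0,0.4,-0.022,-0.021,0],[0,0.7,0,0,0],[0,0.7,0,0,0],[0,0.7,0,0,0],[0,0.5,0,0,0],[0,0.33,0,0,0],[0,0,0,0,0],[1,0,0,0,0],[1,0,0,0,0],[1,0,0,0,0],[1,0,0,0,0],[1,0,0,0,0],[1,0,0,0,0],[1,0,0,0,0]], newtons=60)

```text
clock: 36.9
position: [0.6466, -0.1658, 0.145]
ee_rot: [0.707, 0.018, 0.706, -0.018]
contact_force: [-0.0, 0.5, 5.6]
width: 0.0291
```

>>> play_rows(steps=[[1,-0.3,0,0,0],[1,-0.6,0,0,0],[1,-0.8,0,0,0],[1,-0.8,0,0,0],[1,-0.8,0,0,0],[1,-0.5,0,0,0],[1,0,0,0,0]])

```text
clock: 37.6
position: [0.6469, -0.166, 0.2603]
ee_rot: [0.708, 0.017, 0.706, -0.018]
contact_force: [1.0, -0.5, -2.3]
width: 0.0292
```

Run:
```python
from h import *
p,d=manip.get_image("wrist"); cv2.imwrite("pics/w14.png",p[:,:,::-1])
p,d=manip.get_image("scene"); cv2.imwrite("pics/s14.png",p[:,:,::-1])
s,pp,R=st(); m=manip.camera_model("scene"); print(-m["R"].T@m["t"]); print(s["moment"]); plan((.5202,.0668),None)
```

```text
[1.06987422 0.52671726 0.62944171]
[ 0.03732628  0.04475764 -0.01548497]
TCP [ 0.6456 -0.1655  0.2572] jaw yaw deg 87.1 q6 -1.875 w 0.0294 F [-0.1 -0.2 -2. ] t 37.7
 -> twist units(6deg): 0.0  then shift units x,y,z: [ 0.009  7.523 -4.564]  alt twist +-30u(180deg)
```

View pics/s14.png

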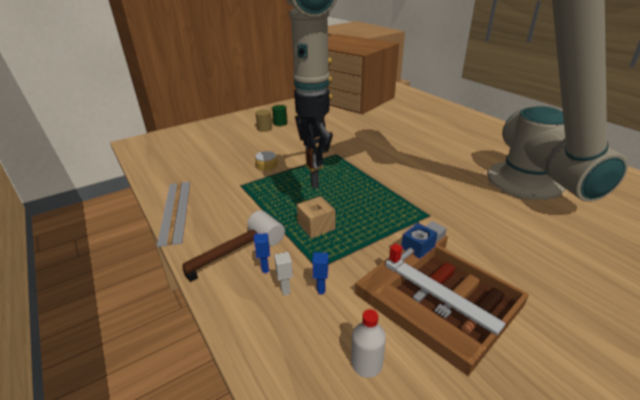

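The scene view shows the key lifted clear of the stand (stand's hole visible at (317,205)), its shank below the fingers, and the bar over all three tools. To see which handle sides are parallel to a shank flat, I bring the key nearer to the scene camera.

Run:
```python
from h import *
plan((.74,.28),.42-.054,np.radians(97))
```

```text
TCP [ 0.6456 -0.1655  0.2572] jaw yaw deg 87.1 q6 -1.875 w 0.0294 F [-0.1 -0.2 -2. ] t 37.7
 -> twist units(6deg): -1.649  then shift units x,y,z: [-5.424 14.359  4.928]  alt twist +-30u(180deg)
```

>>> play_rows(steps=[[1,-0.7,0,0,-0.8],[1,-0.8,0,0,-0.849],[1,-0.6,0.5,0.172,0],[1,-0.3,0.9,0.309,0],[1,-0.3,0.9,0.309,0],[1,-0.3,0.9,0.309,0],[1,-0.3,0.9,0.309,0],[1,-0.3,0.9,0.309,0],[1,-0.3,0.9,0.309,0],[1,-0.3,0.9,0.309,0],[1,-0.3,0.9,0.309,0],[1,-0.3,0.9,0.309,0],[1,-0.3,0.9,0.309,0],[1,-0.3,0.9,0.309,0],[1,-0.124,0.9,0.309,0],[1,0,0.9,0.309,0],[1,0,0.9,0.309,0],[1,0,0.8,0.28,0],[1,0,0.46,0.15,0],[1,0,0,0,0]])

```text
clock: 39.7
position: [0.7405, 0.2825, 0.4199]
ee_rot: [0.704, -0.044, 0.707, 0.044]
contact_force: [-0.2, -0.4, -2.0]
width: 0.029
```

Run:
```python
from h import *
p,d=manip.get_image("scene"); m=manip.camera_model("scene")
s,pp,R=st(); c=proj(m,pp+R[:,0]*.11)[0]; print(c, pp); u,v=map(int,c)
cv2.imwrite("pics/s15.png",cv2.resize(p[v-50:v+50,u-60:u+60,::-1],None,fx=6,fy=6,interpolation=cv2.INTER_CUBIC))
plan()
```

```text
[437.15953009 236.41346161] [0.74041263 0.28076393 0.4205588 ]
TCP [0.7404 0.2808 0.4206] jaw yaw deg 97.08 q6 -1.42 w 0.0292 F [-0.3 -1.2 -2.5] t 39.75
 -> twist units(6deg): 0.0  then shift units x,y,z: [0. 0. 0.]  alt twist +-30u(180deg)
```

View pics/s15.png

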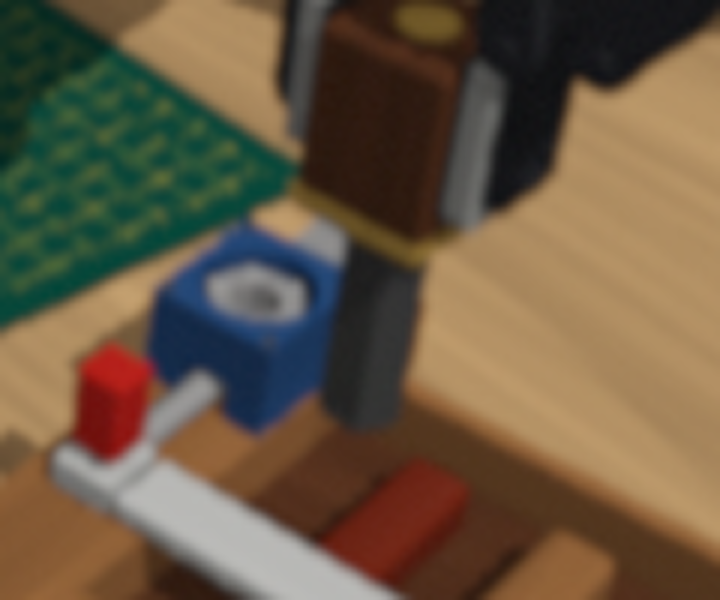

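Run:
```python
from h import *
acc=0
for i in range(5):
    p,d=manip.get_image("scene"); acc=acc+p.astype(float)
p=acc/5
u,v=437,236
cr=p[v-10:v+22,u-10:u+18]
print(p[245:252:2,u-8:u+12].mean(2).round(0).astype(int)); print(p[244:256,u-10:u+14].mean((0,2)).round(0))
c=np.clip((cr-20)*255/90,0,255).astype(np.uint8)
cv2.imwrite("pics/s16.png",cv2.resize(c[:,:,::-1],None,fx=18,fy=18,interpolation=cv2.INTER_NEAREST))
```

```text
[[ 42  37  36  35  35  38  43  48  51  51  52  52  55  63  71  77  93 119
  138 143]
 [ 39  36  35  35  36  39  45  49  51  52  52  53  62  74  81  89 107 127
  138 142]
 [ 39  36  35  35  36  41  47  50  51  52  52  54  65  82  94 102 111 120
  127 133]
 [ 53  43  38  36  38  43  48  51  51  52  52  53  57  63  72  82  92  99
  106 112]]
[ 64.  60.  52.  46.  43.  41.  41.  43.  47.  50.  51.  52.  52.  53.
  58.  66.  72.  78.  88. 101. 111. 116. 120. 124.]
```

View pics/s16.png

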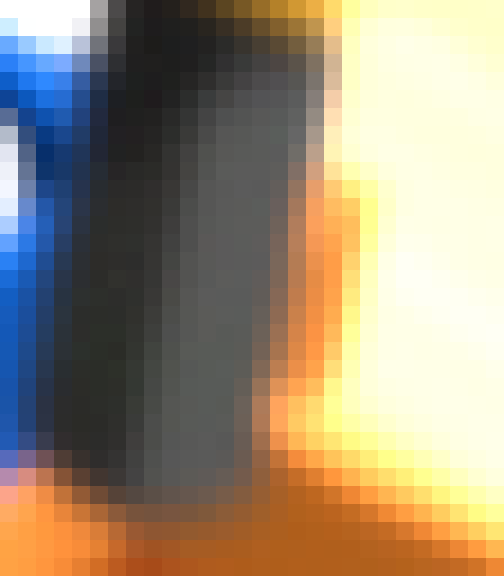

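The contrast-stretched crop shows two equal facets with the edge in the middle: a corner faces the camera at about 37°. So the jaw-free handle sides (key x = jaw axis − 90°) are parallel to flats, and the insertion jaw yaw is 110.2°. Before moving over the socket, I check the key's seat in the hand.

Run:
```python
from h import *
p,d=manip.get_image("wrist"); m=manip.camera_model("wrist"); cv2.imwrite("pics/w17.png",p[:,:,::-1])
s,pp,R=st(); P,u,v=cloud(d,m); T=(P-pp)@R
k=(abs(T[:,1])<.02)&(abs(T[:,2])<.03)&(T[:,0]>.02)&(T[:,0]<.06)
print(k.sum(), T[k].min(0).round(4),T[k].max(0).round(4),np.median(T[k],0).round(4))
k2=k&(abs(T[:,0]-np.percentile(T[k,0],10))<.004); r=cv2.minAreaRect(T[k2][:,1:].astype(np.float32)); print(k2.sum(),r,np.median(T[k2,0]))
plan((.5202,.0668),.260-.054,np.radians(110.2))
```

```text
9397 [ 0.02   -0.02   -0.0158] [0.06  0.02  0.015] [ 0.0373 -0.0002 -0.0074]
6347 ((-6.774440407752991e-06, -0.00046405382454395294), (0.03990642726421356, 0.030301949009299278), 0.27557894587516785) 0.03705220690406647
TCP [0.7404 0.2787 0.424 ] jaw yaw deg 96.92 q6 -1.419 w 0.0289 F [ 0.8  0.3 -1.7] t 40.05
 -> twist units(6deg): -2.214  then shift units x,y,z: [ 5.469 -4.092 -9.327]  alt twist +-30u(180deg)
```

View pics/w17.png

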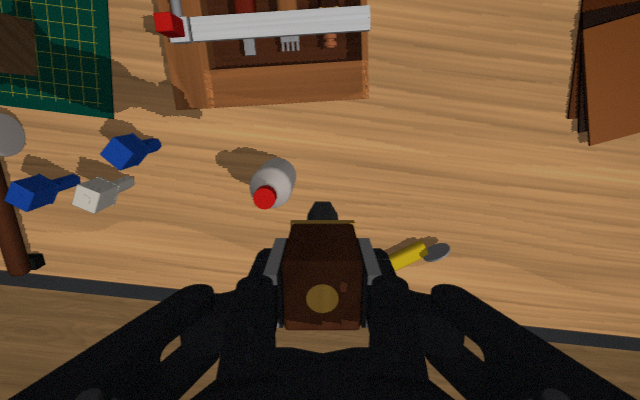

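The key sits centred in the jaws, with the handle's top face at (322,298) and the shank visible straight below at (322,212). Moving above the socket.

>>> play_rows(steps=[[1,0,0,0,-0.8],[1,0,0,0,-0.8],[1,0,0,0,-0.614],[1,0.2,-0.17,-0.39,0],[1,0.45,-0.34,-0.777,0],[1,0.45,-0.34,-0.777,0],[1,0.45,-0.34,-0.777,0],[1,0.45,-0.34,-0.777,0],[1,0.45,-0.34,-0.777,0],[1,0.45,-0.34,-0.777,0],[1,0.45,-0.34,-0.777,0],[1,0.45,-0.34,-0.777,0],[1,0.45,-0.34,-0.777,0],[1,0.45,-0.34,-0.777,0],[1,0.45,-0.34,-0.777,0],[1,0.3,-0.18,-0.39,0],[1,0,0,0,0],[1,0,0,0,0],[1,0,0,0,0]])

```text
clock: 41.95
position: [0.5217, 0.0681, 0.2613]
ee_rot: [0.697, -0.125, 0.695, 0.124]
contact_force: [0.8, -0.4, -2.2]
width: 0.0292
```

Run:
```python
from h import *
for i in range(2): plan((.5202,.0668),.235-.054,np.radians(110.2)); manip.get_image("scene")
p,d=manip.get_image("scene"); m=manip.camera_model("scene")
c=proj(m,[.5202,.0668,.09])[0]; u,v=map(int,c); cv2.imwrite("pics/s18.png",cv2.resize(p[v-50:v+40,u-60:u+60,::-1],None,fx=6,fy=6,interpolation=cv2.INTER_CUBIC)); print(c)
```

```text
TCP [0.5217 0.0681 0.2613] jaw yaw deg 110.28 q6 -1.928 w 0.0292 F [ 0.8 -0.4 -2.2] t 41.95
 -> twist units(6deg): 0.013  then shift units x,y,z: [ 0.877 -0.021 -0.069]  alt twist +-30u(180deg)
TCP [0.5216 0.0682 0.2611] jaw yaw deg 110.3 q6 -1.928 w 0.0293 F [ 0.2 -0.4 -2.7] t 42.0
 -> twist units(6deg): 0.016  then shift units x,y,z: [ 0.871 -0.026 -0.067]  alt twist +-30u(180deg)
[419.53810577 227.46835649]
```

View pics/s18.png

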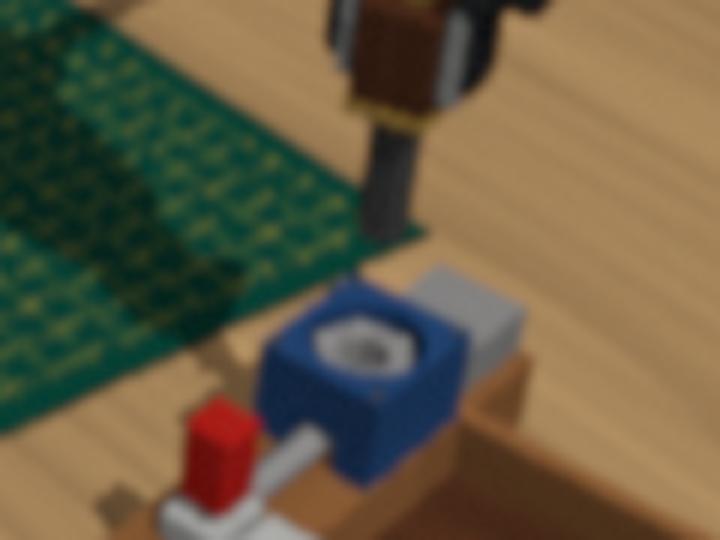

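The key hangs above the socket, tip at (385,235) in the crop. Small lateral fix and then down.

>>> play_rows(steps=[[1,0,-0.025,-0.05,0],[1,0.4,0,0,0],[1,0.5,0,0,0],[1,0.5,0,0,0],[1,0.3,0,0,0],[1,0.1,0,0,0],[1,0,0,0,0]])

```text
clock: 42.8
position: [0.5192, 0.0666, 0.2057]
ee_rot: [0.696, -0.125, 0.696, 0.125]
contact_force: [1.3, 0.3, -1.8]
width: 0.0293
```

Run:
```python
from h import *
plan((.5202,.0668),.188-.054,np.radians(110.2))
```

```text
TCP [0.5192 0.0666 0.2057] jaw yaw deg 110.29 q6 -1.93 w 0.0293 F [ 1.3  0.3 -1.8] t 42.8
 -> twist units(6deg): 0.015  then shift units x,y,z: [ 0.589 -0.007  0.036]  alt twist +-30u(180deg)
```

>>> play_rows(steps=[[1,0.1,0,0.02,0],[1,0.1,0,0,0],[1,0.1,0,0,0],[1,0,0,0,0]])

```text
clock: 43.2
position: [0.5197, 0.0668, 0.1969]
ee_rot: [0.696, -0.125, 0.696, 0.124]
contact_force: [-0.8, 0.3, -2.2]
width: 0.0296
```

Tip is 8 mm below the mouth with no resistance; going on down.

>>> play_rows(steps=[[1,0.1,0,0,0],[1,0.1,0,0,0],[1,0.08,0,0,0],[1,0,0,0,0]])

```text
clock: 43.6
position: [0.5196, 0.0668, 0.1883]
ee_rot: [0.696, -0.124, 0.696, 0.125]
contact_force: [0.3, -1.2, -3.1]
width: 0.0291
```

Run:
```python
from h import *
plan(); print(manip.get_state()["moment"])
```

```text
TCP [0.5196 0.0668 0.1883] jaw yaw deg 110.28 q6 -1.93 w 0.0291 F [ 0.3 -1.2 -3.1] t 43.6
 -> twist units(6deg): 0.0  then shift units x,y,z: [0. 0. 0.]  alt twist +-30u(180deg)
[ 0.0074341   0.01574359 -0.00466348]
```

Inserted (tip about 16 mm deep). Turning clockwise.

>>> play_rows(steps=[[1,0,0,0,0.5],[1,0,0,0,1],[1,0,0,0,1],[1,0,0,0,1],[1,0,0,0,1],[1,0,0,0,1],[1,0,0,0,1],[1,0,0,0,1],[1,0,0,0,1],[1,0,0,0,1],[1,0,0,0,1],[1,0,0,0,1],[1,0,0,0,1],[1,0,0,0,1],[1,0,0,0,0.5]], newtons=80)

```text
clock: 45.1
position: [0.5196, 0.0672, 0.1888]
ee_rot: [0.6, 0.374, 0.6, -0.374]
contact_force: [-0.2, 0.3, -1.3]
width: 0.029
```

Run:
```python
from h import *
plan(); print(manip.get_state()["moment"])
p,d=manip.get_image("scene"); u,v=419,210; cv2.imwrite("pics/s19.png",cv2.resize(p[v-50:v+50,u-60:u+60,::-1],None,fx=6,fy=6,interpolation=cv2.INTER_CUBIC))
```

```text
TCP [0.5196 0.0672 0.1888] jaw yaw deg 26.12 q6 -0.461 w 0.029 F [-0.2  0.3 -1.3] t 45.1
 -> twist units(6deg): 0.0  then shift units x,y,z: [0. 0. 0.]  alt twist +-30u(180deg)
[0.25372764 0.0495407  0.0842757 ]
```

View pics/s19.png

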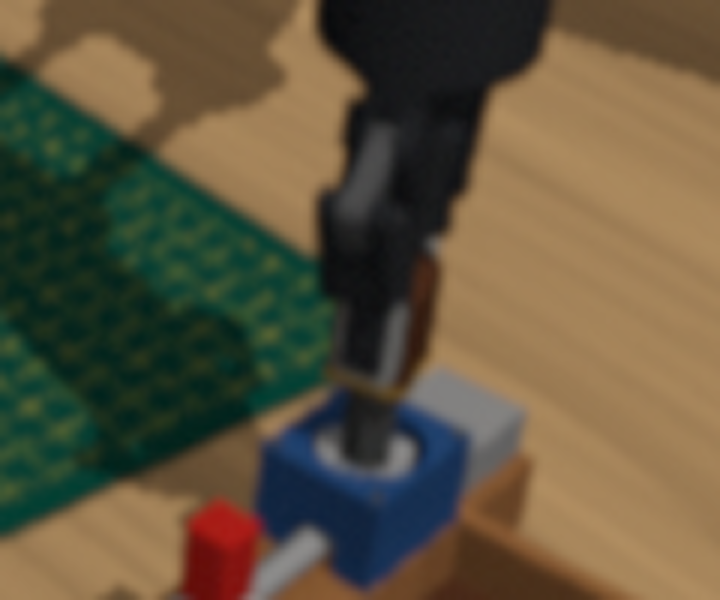

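The key stands in the socket and the moment about z reads 0.084 N·m, matching the screw's friction, so the screw is turning with it. Continuing.

>>> play_rows(steps=[[1,0,0,0,1],[1,0,0,0,1],[1,0,0,0,1],[1,0,0,0,1],[1,0,0,0,1],[1,0,0,0,1],[1,0,0,0,1],[1,0,0,0,1],[1,0,0,0,1],[1,0,0,0,1],[1,0,0,0,1],[1,0,0,0,1],[1,0,0,0,1],[1,0,0,0,1],[1,0,0,0,1],[1,0,0,0,1],[1,0,0,0,0.5],[1,0,0,0,0]])

```text
clock: 46.95
position: [0.5195, 0.0673, 0.1888]
ee_rot: [-0.106, -0.699, -0.107, 0.699]
contact_force: [-0.9, 1.4, -1.8]
width: 0.0291
```

Run:
```python
from h import *
plan(); print(manip.get_state()["moment"])
```

```text
TCP [0.5195 0.0673 0.1888] jaw yaw deg -72.68 q6 1.263 w 0.0291 F [-0.9  1.4 -1.8] t 46.95
 -> twist units(6deg): 0.0  then shift units x,y,z: [0. 0. 0.]  alt twist +-30u(180deg)
[ 0.55507464  0.26872825 -0.02397091]
```

>>> play_rows(steps=[[1,0,0,0,0.6],[1,0,0,0,0.6],[1,0,0,0,0.6],[1,0,0,0,0.6],[1,0,0,0,0.6]])

```text
clock: 47.45
position: [0.5195, 0.0674, 0.1888]
ee_rot: [0.005, -0.707, 0.004, 0.707]
contact_force: [-0.5, 3.3, -1.7]
width: 0.0293
```

Run:
```python
from h import *
plan(); print(manip.get_state()["moment"],manip.get_state()["effort"])
```

```text
TCP [0.5195 0.0674 0.1888] jaw yaw deg -90.76 q6 1.579 w 0.0293 F [-0.5  3.3 -1.7] t 47.45
 -> twist units(6deg): 0.0  then shift units x,y,z: [0. 0. 0.]  alt twist +-30u(180deg)
[0.52931101 0.21534598 0.044324  ] [ -1.47279058 -39.79868889 -21.99316621  -0.85013039  -0.38827149
  -0.4183264 ]
```

>>> play_rows(steps=[[1,0,0,0,0.6],[1,0,0,0,0.6],[1,0,0,0,0.6],[1,0,0,0,0]])

```text
clock: 47.85
position: [0.5196, 0.0674, 0.1887]
ee_rot: [0.071, -0.703, 0.07, 0.704]
contact_force: [-0.9, 2.6, -0.8]
width: 0.0293
```

Run:
```python
from h import *
plan(); print(manip.get_state()["moment"],manip.get_state()["effort"][5])
```

```text
TCP [0.5196 0.0674 0.1887] jaw yaw deg -101.44 q6 1.765 w 0.0293 F [-0.9  2.6 -0.8] t 47.85
 -> twist units(6deg): 0.0  then shift units x,y,z: [0. 0. 0.]  alt twist +-30u(180deg)
[0.63298372 0.19538716 0.02483996] 0.2867360506206751
```

>>> play_rows(steps=[[1,0,0,0,0.5],[1,0,0,0,0.5],[1,0,0,0,0.5],[1,0,0,0,0]])

```text
clock: 48.25
position: [0.5196, 0.0673, 0.1888]
ee_rot: [0.126, -0.696, 0.125, 0.696]
contact_force: [-1.3, 3.8, -2.1]
width: 0.029
```

Run:
```python
from h import *
plan(); print(manip.get_state()["moment"],manip.get_state()["effort"][5])
```

```text
TCP [0.5196 0.0673 0.1888] jaw yaw deg -110.41 q6 1.922 w 0.029 F [-1.3  3.8 -2.1] t 48.25
 -> twist units(6deg): 0.0  then shift units x,y,z: [0. 0. 0.]  alt twist +-30u(180deg)
[0.77958133 0.20023977 0.03458614] 0.2509000897407532
```

>>> play_rows(steps=[[1,0,0,0,0.5],[1,0,0,0,0.5],[1,0,0,0,0]])

```text
clock: 48.55
position: [0.5197, 0.0673, 0.1888]
ee_rot: [0.162, -0.688, 0.161, 0.689]
contact_force: [-0.6, 4.7, -2.3]
width: 0.0291
```

Run:
```python
from h import *
plan(); print(manip.get_state()["moment"],manip.get_state()["effort"][5])
```

```text
TCP [0.5197 0.0673 0.1888] jaw yaw deg -116.4 q6 2.026 w 0.0291 F [-0.6  4.7 -2.3] t 48.55
 -> twist units(6deg): 0.0  then shift units x,y,z: [0. 0. 0.]  alt twist +-30u(180deg)
[0.94495323 0.23915545 0.04327028] 0.2505679428577423
```

>>> play_rows(steps=[[1,0,0,0,0.5],[1,0,0,0,0.5],[1,0,0,0,0]])

```text
clock: 48.85
position: [0.5197, 0.0673, 0.1888]
ee_rot: [0.198, -0.679, 0.197, 0.679]
contact_force: [-1.3, 3.7, -0.9]
width: 0.029
```

Run:
```python
from h import *
plan(); print(manip.get_state()["moment"],manip.get_state()["effort"][5])
```

```text
TCP [0.5197 0.0673 0.1888] jaw yaw deg -122.39 q6 2.131 w 0.029 F [-1.3  3.7 -0.9] t 48.85
 -> twist units(6deg): 0.0  then shift units x,y,z: [0. 0. 0.]  alt twist +-30u(180deg)
[1.01366342 0.20514549 0.00700672] 0.250376695767045
```

Run:
```python
from h import *
p,d=manip.get_image("wrist"); m=manip.camera_model("wrist"); cv2.imwrite("pics/w20.png",p[:,:,::-1])
s,pp,R=st(); P,u,v=cloud(d,m); T=(P-pp)@R
k=(abs(T[:,1])<.0145)&(abs(T[:,2])<.03)&(T[:,0]>.025)&(T[:,0]<.045)
r=cv2.minAreaRect(T[k][:,1:].astype(np.float32)); print(k.sum(),r,np.median(T[k,0]))
p,d=manip.get_image("scene"); u,v=419,210; cv2.imwrite("pics/s20.png",cv2.resize(p[v-50:v+50,u-60:u+60,::-1],None,fx=6,fy=6,interpolation=cv2.INTER_CUBIC))
```

```text
6059 ((4.330649971961975e-06, -0.0008003702387213707), (0.02899862267076969, 0.031161146238446236), 0.026704436168074608) 0.037134611631384463
```

View pics/w20.png

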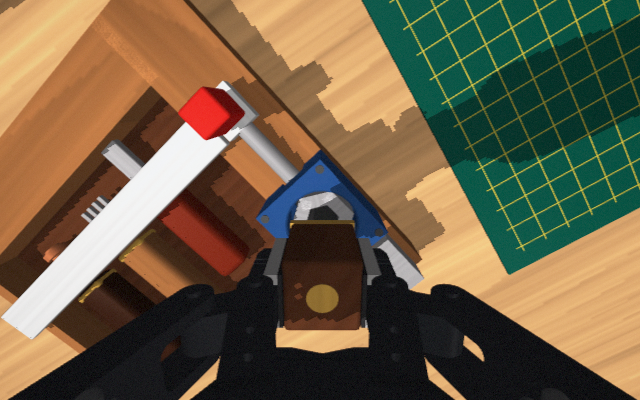

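View pics/s20.png

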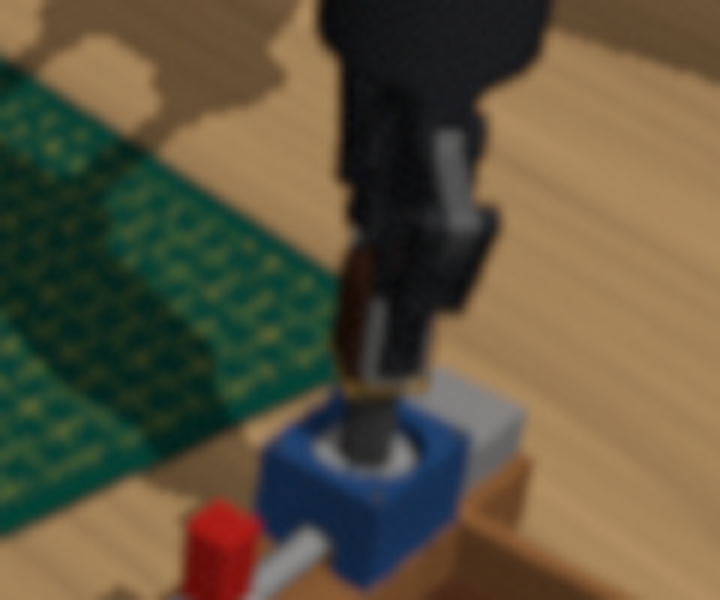

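The key is square in the jaws and turning with them, and the screw's hex ring is visible at (323,205). Continuing until the stop.

>>> play_rows(steps=[[1,0,0,0,0.5],[1,0,0,0,0.5],[1,0,0,0,0]])

```text
clock: 49.25
position: [0.5197, 0.0673, 0.1888]
ee_rot: [0.233, -0.668, 0.232, 0.668]
contact_force: [-1.0, 4.5, -1.6]
width: 0.0288
```

Run:
```python
from h import *
plan(); print(manip.get_state()["moment"],manip.get_state()["effort"][5])
```

```text
TCP [0.5197 0.0673 0.1888] jaw yaw deg -128.42 q6 2.236 w 0.0288 F [-1.   4.5 -1.6] t 49.25
 -> twist units(6deg): 0.0  then shift units x,y,z: [0. 0. 0.]  alt twist +-30u(180deg)
[1.17161971 0.33177749 0.15420879] 0.3616787027567625
```

>>> play_rows(steps=[[1,0,0,0,0.5],[1,0,0,0,0.5],[1,0,0,0,0]])

```text
clock: 49.55
position: [0.5197, 0.0673, 0.1888]
ee_rot: [0.267, -0.654, 0.267, 0.655]
contact_force: [-1.8, 4.9, -1.8]
width: 0.0291
```

Run:
```python
from h import *
plan(); print(manip.get_state()["moment"],manip.get_state()["effort"][5])
```

```text
TCP [0.5197 0.0673 0.1888] jaw yaw deg -134.4 q6 2.341 w 0.0291 F [-1.8  4.9 -1.8] t 49.55
 -> twist units(6deg): 0.0  then shift units x,y,z: [0. 0. 0.]  alt twist +-30u(180deg)
[1.09155542 0.3455698  0.24449488] 0.4231478925794363
```

Moment and joint-6 effort begin to rise. A little more to confirm it is the stop.

>>> play_rows(steps=[[1,0,0,0,0.5],[1,0,0,0,0]])

```text
clock: 49.75
position: [0.5197, 0.0673, 0.1888]
ee_rot: [0.284, -0.647, 0.284, 0.648]
contact_force: [-0.6, 6.2, -2.2]
width: 0.0293
```

Run:
```python
from h import *
plan(); print(manip.get_state()["moment"],manip.get_state()["effort"][5])
p,d=manip.get_image("wrist"); m=manip.camera_model("wrist"); cv2.imwrite("pics/w21.png",p[:,:,::-1])
s,pp,R=st(); P,u,v=cloud(d,m); T=(P-pp)@R
k=(abs(T[:,1])<.0145)&(abs(T[:,2])<.03)&(T[:,0]>.025)&(T[:,0]<.045)
a=T[k]; 
for y0 in (-.012,-.006,0,.006,.012):
    q=a[abs(a[:,1]-y0)<.002]; print(y0,"z edges",q[:,2].min().round(4),q[:,2].max().round(4),"x",np.median(q[:,0]).round(4))
```

```text
TCP [0.5197 0.0673 0.1888] jaw yaw deg -137.4 q6 2.393 w 0.0293 F [-0.6  6.2 -2.2] t 49.75
 -> twist units(6deg): 0.0  then shift units x,y,z: [0. 0. 0.]  alt twist +-30u(180deg)
[1.14072952 0.22330591 0.23134313] 0.4014506656676531
-0.012 z edges -0.016 0.0144 x 0.0372
-0.006 z edges -0.0163 0.014 x 0.0371
0 z edges -0.0162 0.0147 x 0.037
0.006 z edges -0.0162 0.0143 x 0.0371
0.012 z edges -0.0162 0.0137 x 0.0372
```

View pics/w21.png

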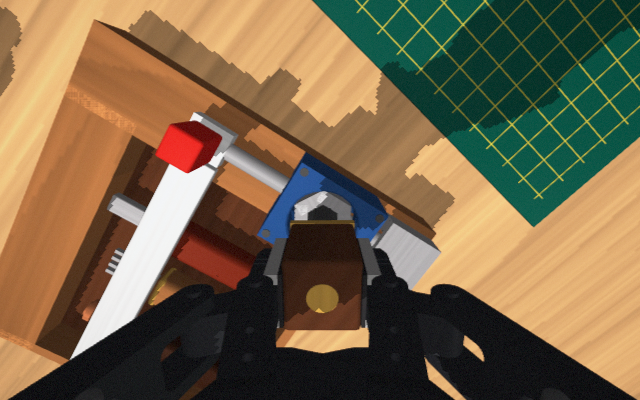

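>>> play_rows(steps=[[1,0,0,0,0.5],[1,0,0,0,0.5],[1,0,0,0,0]])

```text
clock: 50.1
position: [0.5197, 0.0672, 0.1887]
ee_rot: [0.318, -0.631, 0.318, 0.632]
contact_force: [-1.1, 4.8, -1.7]
width: 0.0292
```

Run:
```python
from h import *
plan(); print(manip.get_state()["moment"],manip.get_state()["effort"][5])
```

```text
TCP [0.5197 0.0672 0.1887] jaw yaw deg -143.42 q6 2.498 w 0.0292 F [-1.1  4.8 -1.7] t 50.1
 -> twist units(6deg): 0.0  then shift units x,y,z: [0. 0. 0.]  alt twist +-30u(180deg)
[1.13805098 0.26271174 0.17207097] 0.3168676793575287
```

>>> play_rows(steps=[[1,0,0,0,0.5],[1,0,0,0,0.5],[1,0,0,0,0]])

```text
clock: 50.4
position: [0.5197, 0.0672, 0.1887]
ee_rot: [0.351, -0.614, 0.35, 0.614]
contact_force: [-0.6, 4.6, -2.7]
width: 0.0292
```

Run:
```python
from h import *
plan(); print(manip.get_state()["moment"],manip.get_state()["effort"][5])
p,d=manip.get_image("wrist"); m=manip.camera_model("wrist"); cv2.imwrite("pics/w22.png",p[:,:,::-1])
cv2.imwrite("pics/w22c.png",cv2.resize(p[150:260,250:400,::-1],None,fx=5,fy=5,interpolation=cv2.INTER_CUBIC))
```

```text
TCP [0.5197 0.0672 0.1887] jaw yaw deg -149.45 q6 2.603 w 0.0292 F [-0.6  4.6 -2.7] t 50.4
 -> twist units(6deg): 0.0  then shift units x,y,z: [0. 0. 0.]  alt twist +-30u(180deg)
[ 1.16313305  0.27463339 -0.01325248] 0.1601290935650468
```

View pics/w22c.png

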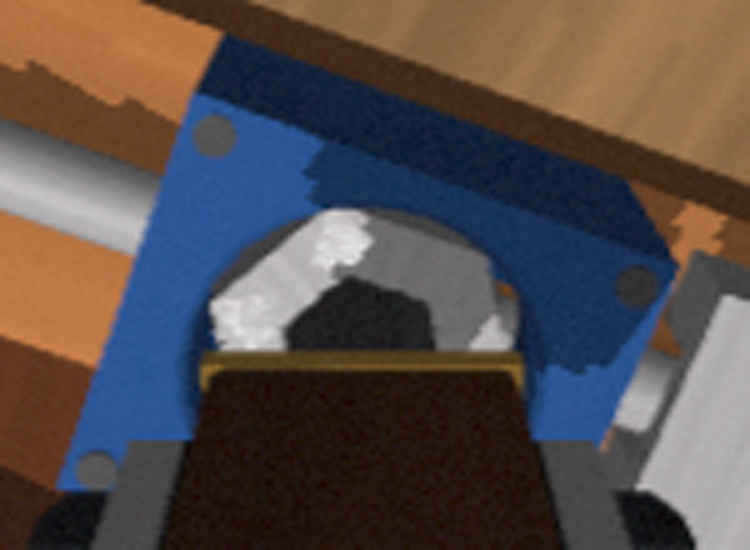

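The lateral moment and the dip in Mz suggest the hex may be jamming past the stop. I measure the screw's actual angle from the ring and socket corners in this crop: ring corners about (335,208), (211,303), (490,260); socket corners (345,280), (433,300), (290,322).

Run:
```python
from h import *
m=manip.camera_model("wrist"); K=m["mtx"]; o=-m["R"].T@m["t"]
def unp(cr,z):
    out=[]
    for a in cr:
        u,v=np.array(a)/5+np.array([250,150])-.4
        r=m["R"].T@np.linalg.inv(K)@np.array([u,v,1.]); out.append((o+r*(z-o[2])/r[2])[:2])
    return np.array(out)
c=np.array([.5202,.0668])
for nm,cr in [("ring",[(335,208),(211,303),(490,260)]),("sock",[(345,280),(433,300),(290,322)])]:
    X=unp(cr,.068)-c; print(nm,np.hypot(*X.T).round(4),np.degrees(np.arctan2(X[:,1],X[:,0])).round(1),(np.degrees(np.arctan2(X[:,1],X[:,0]))%60).round(1))
X=unp([(335,208),(211,303),(490,260)],.068)
e=X[0]-X[1]; print("ring edge dir",np.degrees(np.arctan2(e[1],e[0]))%60, "edge2",np.degrees(np.arctan2(*(X[2]-X[0])[::-1]))%60)
plan()
```

```text
ring [0.0185 0.0192 0.0198] [ -50.4   11.6 -112.9] [ 9.6 11.6  7.1]
sock [0.0093 0.0112 0.0093] [ -48.8 -113.2    6.6] [11.2  6.8  6.6]
ring edge dir 8.967880862857413 edge2 11.431478208296824
TCP [0.5198 0.0672 0.1887] jaw yaw deg -149.42 q6 2.603 w 0.0291 F [-1.4  5.7 -2.2] t 50.45
 -> twist units(6deg): 0.0  then shift units x,y,z: [0. 0. 0.]  alt twist +-30u(180deg)
```

The screw's ring corners are at about 10° mod 60. It started at 50.2°, so it turned 220° and stands at its stop, with a start angle of about 0.87 rad. The key itself has since been forced some 39° past in the loose fit. I release it so it relaxes, then look.

>>> play_rows(steps=[[1,0,0,0,0.4],[1,0,0,0,0],[0.4,0,0,0,0],[0.4,0,0,0,0],[0.4,0,0,0,0],[0.4,0,0,0,0],[0.3,-0.3,0,0,0],[0,-0.5,0,0,0],[0,-0.6,0,0,0],[0,-0.6,0,0,0],[0,-0.5,0,0,0],[0,0,0,0,0],[0,0,0,0,0]])

```text
clock: 51.75
position: [0.5199, 0.0667, 0.2641]
ee_rot: [-0.364, 0.607, -0.364, -0.606]
contact_force: [-0.1, 1.0, -0.3]
width: 0.0855
```

Run:
```python
from h import *
p,d=manip.get_image("wrist"); m=manip.camera_model("wrist"); cv2.imwrite("pics/w23.png",p[:,:,::-1])
P,u,v=cloud(d,m); k=(np.hypot(P[:,0]-.52,P[:,1]-.067)<.03)&(P[:,2]>.125)
print(k.sum(),P[k,2].max()); zt=np.percentile(P[k,2],60); k&=abs(P[:,2]-zt)<.006
r=cv2.minAreaRect(P[k][:,:2].astype(np.float32)); print(r,zt)
Q=P[k]; co=np.linalg.lstsq(np.c_[Q[:,:2]-Q[:,:2].mean(0),np.ones(len(Q))],Q[:,2],rcond=None)[0]; print("tilt",co)
p,d=manip.get_image("scene"); u,v=419,210; cv2.imwrite("pics/s23.png",cv2.resize(p[v-50:v+50,u-60:u+60,::-1],None,fx=6,fy=6,interpolation=cv2.INTER_CUBIC))
plan()
```

```text
14308 0.2886465434874036
((0.5269060134887695, 0.054097969084978104), (0.05144258961081505, 0.00986549537628889), 28.043560028076172) 0.2760034022928549
tilt [ 0.2598027  -0.49710974  0.2756977 ]
TCP [0.5193 0.0668 0.2631] jaw yaw deg -151.91 q6 2.647 w 0.0855 F [-0.3 -0.2  0.6] t 51.85
 -> twist units(6deg): 0.0  then shift units x,y,z: [0. 0. 0.]  alt twist +-30u(180deg)
```

View pics/w23.png

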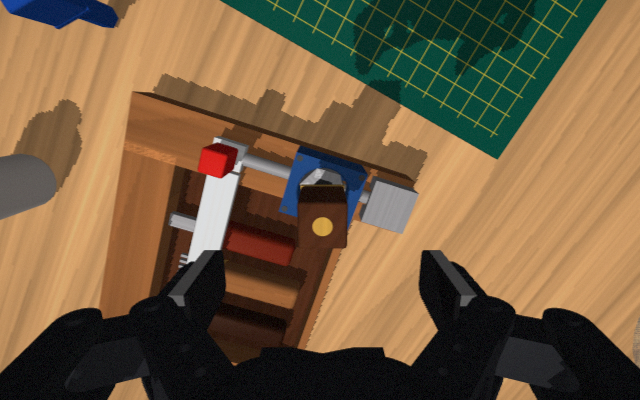

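View pics/s23.png

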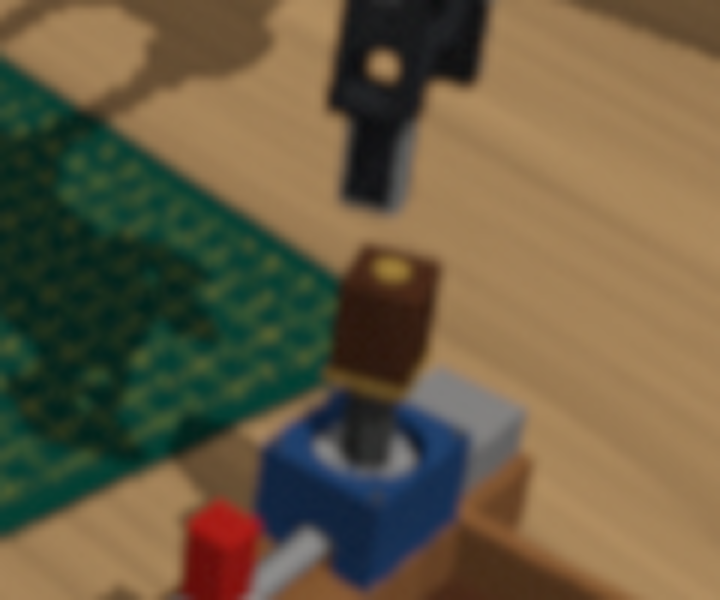

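The key stands upright in the socket on its own: handle top at (322,225), aligned with the jaws to a few degrees. I measure its handle and the screw.

Run:
```python
from h import *
p,d=manip.get_image("wrist"); m=manip.camera_model("wrist")
P,u,v=cloud(d,m); k=(np.hypot(P[:,0]-.52,P[:,1]-.067)<.035)&(P[:,2]>.135)&(P[:,2]<.165)
zt=np.median(P[k,2]); k&=abs(P[:,2]-zt)<.004
r=cv2.minAreaRect(P[k][:,:2].astype(np.float32)); print(k.sum(),r,zt)
Q=P[k]; co=np.linalg.lstsq(np.c_[Q[:,:2]-Q[:,:2].mean(0),np.ones(len(Q))],Q[:,2],rcond=None)[0]; print("tilt",co)
cv2.imwrite("pics/w24.png",cv2.resize(p[140:260,260:410,::-1],None,fx=5,fy=5,interpolation=cv2.INTER_CUBIC))
```

```text
2423 ((0.5201866030693054, 0.06676266342401505), (0.029775872826576233, 0.03012394905090332), 29.04717445373535) 0.15131414113596978
tilt [-0.01367024  0.02214638  0.15133701]
```

View pics/w24.png

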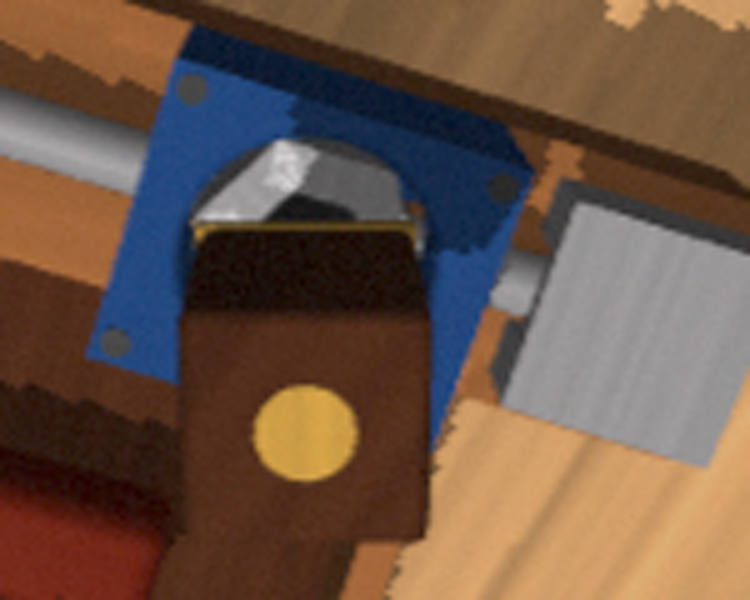

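The key stands about 3 mm above the socket's bottom, wedged part-turned between flats. I regrip with the wrist turned back 91°, work it forward clockwise into the next free position, and feel the stop again gently.

>>> play_rows(steps=[[0,0,0,0,-1],[0,0,0,0,-1],[0,0,0,0,-1],[0,0,0,0,-1],[0,0,0,0,-1],[0,0,0,0,-1],[0,0,0,0,-1],[0,0,0,0,-1],[0,0,0,0,-1],[0,0,0,0,-1],[0,0,0,0,-1],[0,0,0,0,-1],[0,0,0,0,-1],[0,0,0,0,-1],[0,0,0,0,-1],[0,0,0,0,-0.16],[0,0,0,0,0],[0,0,0,0,0]])

```text
clock: 53.7
position: [0.5198, 0.0668, 0.2635]
ee_rot: [-0.177, -0.684, -0.177, 0.685]
contact_force: [0.3, -0.6, -0.6]
width: 0.0849
```

Run:
```python
from h import *
p,d=manip.get_image("wrist"); m=manip.camera_model("wrist"); cv2.imwrite("pics/w25.png",p[:,:,::-1])
P,u,v=cloud(d,m); k=(np.hypot(P[:,0]-.52,P[:,1]-.067)<.035)&(P[:,2]>.135)&(P[:,2]<.165)
zt=np.median(P[k,2]); k&=abs(P[:,2]-zt)<.004
r=cv2.minAreaRect(P[k][:,:2].astype(np.float32)); print(k.sum(),r,zt)
cv2.imwrite("pics/w25c.png",cv2.resize(p[130:270,240:400,::-1],None,fx=5,fy=4.2,interpolation=cv2.INTER_CUBIC))
plan((.5202,.0668),.1887-.054,np.radians(29.05+90))
```

```text
2420 ((0.5201149582862854, 0.06715280562639236), (0.030205603688955307, 0.029903560876846313), 27.85099983215332) 0.15160429100625972
TCP [0.5198 0.0668 0.2636] jaw yaw deg -61.02 q6 1.06 w 0.0854 F [0.6 1.1 0.3] t 53.75
 -> twist units(6deg): -0.012  then shift units x,y,z: [ 2.495  0.008 -0.014]  alt twist +-30u(180deg)
```

View pics/w25.png

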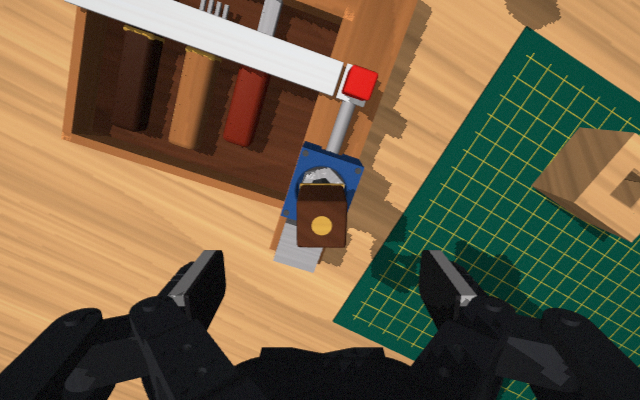

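The handle sits square between the jaws at (322,215), and the tools are still in place under the bar. Descend and regrip.

>>> play_rows(steps=[[0,0.4,0,0,0],[0,0.6,0,0,0],[0,0.6,0,0,0],[0,0.6,0,0,0],[0,0.29,0,0,0],[0,0,0,0,0],[1,0,0,0,0],[1,0,0,0,0],[1,0,0,0,0],[1,0,0,0,0],[1,0,0,0,0],[1,0,0,0,0],[1,0,0,0,0]], newtons=60)

```text
clock: 55.05
position: [0.52, 0.0671, 0.1896]
ee_rot: [0.177, 0.685, 0.177, -0.684]
contact_force: [-1.5, 1.5, 4.4]
width: 0.0294
```

>>> play_rows(steps=[[1,0,0,0,0.4],[1,0,0,0,0.4],[1,0,0,0,0]])

```text
clock: 55.35
position: [0.52, 0.067, 0.1891]
ee_rot: [0.148, 0.692, 0.149, -0.691]
contact_force: [0.8, 2.0, 1.5]
width: 0.0295
```

Run:
```python
from h import *
plan(); print(manip.get_state()["moment"],manip.get_state()["effort"][5])
```

```text
TCP [0.52   0.067  0.1891] jaw yaw deg -65.76 q6 1.143 w 0.0295 F [0.8 2.  1.5] t 55.35
 -> twist units(6deg): 0.0  then shift units x,y,z: [0. 0. 0.]  alt twist +-30u(180deg)
[ 0.35569123 -0.0586714   0.00153602] 0.14565277844667435
```

>>> play_rows(steps=[[1,0,0,0,0.4],[1,0,0,0,0.4],[1,0,0,0,0]])

```text
clock: 55.65
position: [0.5199, 0.0668, 0.1887]
ee_rot: [-0.12, -0.697, -0.12, 0.697]
contact_force: [0.8, 1.7, -1.0]
width: 0.0294
```

Run:
```python
from h import *
plan(); print(manip.get_state()["moment"],manip.get_state()["effort"][5])
```

```text
TCP [0.5199 0.0668 0.1887] jaw yaw deg -70.51 q6 1.226 w 0.0294 F [ 0.8  1.7 -1. ] t 55.65
 -> twist units(6deg): 0.0  then shift units x,y,z: [0. 0. 0.]  alt twist +-30u(180deg)
[ 0.19747138 -0.19648027 -0.02742772] 0.1795567385852337
```

The wedge moment is gone, so the key is in the free zone. Feeling for the stop again.

>>> play_rows(steps=[[1,0,0,0,0.5],[1,0,0,0,0.5],[1,0,0,0,0.5],[1,0,0,0,0]])

```text
clock: 56.05
position: [0.5197, 0.0665, 0.1886]
ee_rot: [-0.065, -0.704, -0.065, 0.704]
contact_force: [1.3, 0.2, -2.3]
width: 0.0291
```

Run:
```python
from h import *
plan(); print(manip.get_state()["moment"],manip.get_state()["effort"][5])
```

```text
TCP [0.5197 0.0665 0.1886] jaw yaw deg -79.47 q6 1.382 w 0.0291 F [ 1.3  0.2 -2.3] t 56.05
 -> twist units(6deg): 0.0  then shift units x,y,z: [0. 0. 0.]  alt twist +-30u(180deg)
[ 0.06623974 -0.13282679  0.00686926] 0.2329025510698557
```

>>> play_rows(steps=[[1,0,0,0,0.4],[1,0,0,0,0.4],[1,0,0,0,0]])

```text
clock: 56.35
position: [0.5198, 0.0667, 0.1888]
ee_rot: [-0.036, -0.706, -0.035, 0.706]
contact_force: [1.7, 0.2, -2.5]
width: 0.0293
```

Run:
```python
from h import *
plan(); print(manip.get_state()["moment"],manip.get_state()["effort"][5])
```

```text
TCP [0.5198 0.0667 0.1888] jaw yaw deg -84.25 q6 1.466 w 0.0293 F [ 1.7  0.2 -2.5] t 56.35
 -> twist units(6deg): 0.0  then shift units x,y,z: [0. 0. 0.]  alt twist +-30u(180deg)
[ 0.00125229 -0.12480561  0.02572536] 0.1849922351539135
```

>>> play_rows(steps=[[1,0,0,0,0.4],[1,0,0,0,0.3],[1,0,0,0,0]])

```text
clock: 56.65
position: [0.5198, 0.0668, 0.1889]
ee_rot: [-0.01, -0.707, -0.01, 0.707]
contact_force: [1.2, 0.5, -2.0]
width: 0.0294
```

Run:
```python
from h import *
plan(); print(manip.get_state()["moment"],manip.get_state()["effort"][5])
```

```text
TCP [0.5198 0.0668 0.1889] jaw yaw deg -88.44 q6 1.539 w 0.0294 F [ 1.2  0.5 -2. ] t 56.65
 -> twist units(6deg): 0.0  then shift units x,y,z: [0. 0. 0.]  alt twist +-30u(180deg)
[ 0.13162307 -0.18306023  0.0211348 ] 0.1415020041167736
```

>>> play_rows(steps=[[1,0,0,0,0.3],[1,0,0,0,0.3],[1,0,0,0,0]])

```text
clock: 56.95
position: [0.5198, 0.0669, 0.189]
ee_rot: [0.013, -0.707, 0.013, 0.707]
contact_force: [0.2, 1.1, -2.3]
width: 0.0293
```

Run:
```python
from h import *
plan(); print(manip.get_state()["moment"],manip.get_state()["effort"][5])
```

```text
TCP [0.5198 0.0669 0.189 ] jaw yaw deg -92.04 q6 1.602 w 0.0293 F [ 0.2  1.1 -2.3] t 56.95
 -> twist units(6deg): 0.0  then shift units x,y,z: [0. 0. 0.]  alt twist +-30u(180deg)
[ 0.19988407 -0.15094145  0.09116836] 0.19169775769114494
```

>>> play_rows(steps=[[1,0,0,0,0.3],[1,0,0,0,0.3],[1,0,0,0,0]])

```text
clock: 57.25
position: [0.5198, 0.0668, 0.189]
ee_rot: [0.035, -0.706, 0.035, 0.706]
contact_force: [0.4, 1.3, -2.7]
width: 0.0291
```

Run:
```python
from h import *
plan(); print(manip.get_state()["moment"],manip.get_state()["effort"][5])
```

```text
TCP [0.5198 0.0668 0.189 ] jaw yaw deg -95.63 q6 1.664 w 0.0291 F [ 0.4  1.3 -2.7] t 57.25
 -> twist units(6deg): 0.0  then shift units x,y,z: [0. 0. 0.]  alt twist +-30u(180deg)
[ 0.25545449 -0.13410166  0.18886406] 0.31600523740053177
```

Mz is back to 0.19 N·m and rising with the twist, well over the 0.08 friction, with the geometry saying 4.7 rad, so the screw is at its stop. I hold, then back the key off 15° within its play, and lift.

>>> play_rows(steps=[[1,0,0,0,0],[1,0,0,0,0],[1,0,0,0,0],[1,0,0,0,-0.5],[1,0,0,0,-0.5],[1,0,0,0,-0.5],[1,0,0,0,-0.5],[1,0,0,0,-0.4],[1,0,0,0,0]])

```text
clock: 58.15
position: [0.5197, 0.0667, 0.1891]
ee_rot: [-0.053, -0.705, -0.053, 0.705]
contact_force: [-0.0, 0.5, -2.5]
width: 0.0297
```

Run:
```python
from h import *
plan(); print(manip.get_state()["moment"],manip.get_state()["effort"][5])
```

```text
TCP [0.5197 0.0667 0.1891] jaw yaw deg -81.37 q6 1.415 w 0.0297 F [-0.   0.5 -2.5] t 58.15
 -> twist units(6deg): 0.0  then shift units x,y,z: [0. 0. 0.]  alt twist +-30u(180deg)
[ 0.11429464 -0.04182803 -0.00741056] -0.18992824014276266
```

>>> play_rows(steps=[[1,-0.15,0,0,0],[1,-0.2,0,0,0],[1,-0.3,0,0,0],[1,-0.5,0,0,0],[1,-0.5,0,0,0],[1,-0.5,0,0,0],[1,-0.5,0,0,0],[1,-0.3,0,0,0],[1,0,0,0,0],[1,0,0,0,0]])

```text
clock: 59.15
position: [0.5196, 0.0668, 0.2775]
ee_rot: [-0.053, -0.705, -0.053, 0.705]
contact_force: [1.0, -0.8, -2.0]
width: 0.0296
```

Run:
```python
from h import *
p,d=manip.get_image("wrist"); m=manip.camera_model("wrist"); cv2.imwrite("pics/w26.png",p[:,:,::-1])
s,pp,R=st(); P,u,v=cloud(d,m); T=(P-pp)@R
k=(abs(T[:,1])<.0145)&(abs(T[:,2])<.03)&(T[:,0]>.025)&(T[:,0]<.045)
r=cv2.minAreaRect(T[k][:,1:].astype(np.float32)); print(k.sum(),r,np.median(T[k,0]))
p,d=manip.get_image("scene"); cv2.imwrite("pics/s26.png",p[:,:,::-1])
plan((.6465,-.1659),.27-.054,np.radians(87))
```

```text
5868 ((-4.0531158447265625e-06, 3.99518758058548e-05), (0.03134745731949806, 0.028990063816308975), 89.98207092285156) 0.03841959615532471
TCP [0.5193 0.0668 0.2768] jaw yaw deg -81.36 q6 1.415 w 0.0293 F [ 0.  -0.3 -2.1] t 59.25
 -> twist units(6deg): 1.94  then shift units x,y,z: [ 0.221  7.523 -4.643]  alt twist +-30u(180deg)
```

View pics/w26.png

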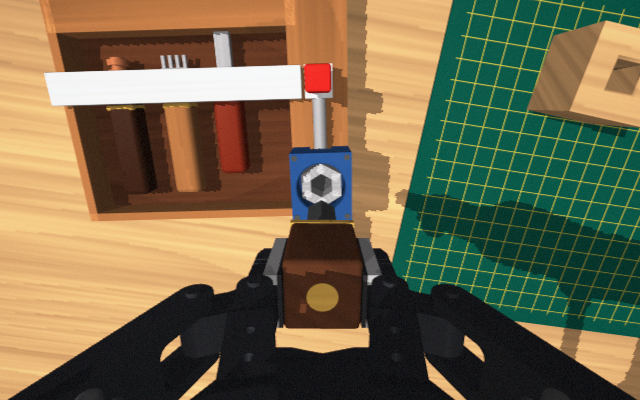

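View pics/s26.png

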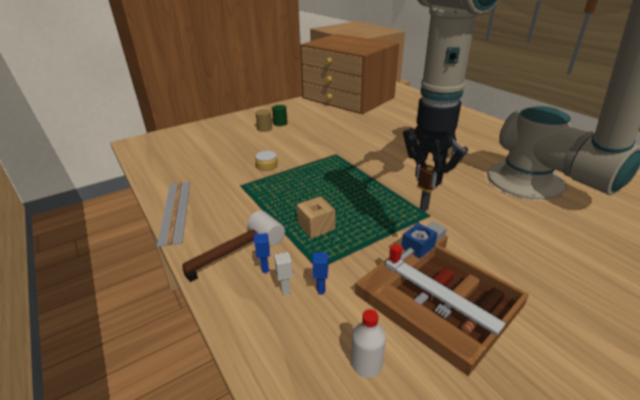

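Key out, tools and bolt in place. The socket is well visible at (321,184), so I enlarge it to measure the screw angle.

Run:
```python
from h import *
p=cv2.imread("pics/w26.png"); cv2.imwrite("pics/w26c.png",cv2.resize(p[145:223,281:361],None,fx=7.5,fy=7.5,interpolation=cv2.INTER_CUBIC))
```

```text
(no output)
```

View pics/w26c.png

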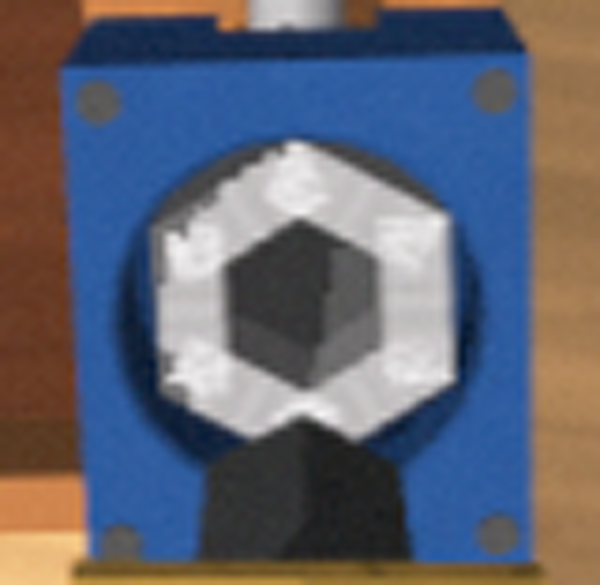

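The socket corners now line up with the caddy's x axis. That is 270° ≡ 4.7 rad, so the screw is at its stop. Taking the key back to the stand.

>>> play_rows(steps=[[1,0,0,0,0.97],[1,0,0,0,0.97],[1,0,0.4,-0.247,0],[1,0,0.8,-0.494,0],[1,0,0.8,-0.494,0],[1,0,0.8,-0.494,0],[1,0,0.8,-0.494,0],[1,0,0.8,-0.494,0],[1,0,0.8,-0.494,0],[1,0,0.8,-0.494,0],[1,0,0.8,-0.494,0],[1,0,0.5,-0.308,0],[1,0,0.223,-0.136,0],[1,0,0,0,0],[1,0,0,0,0]])

```text
clock: 60.75
position: [0.6466, -0.165, 0.2774]
ee_rot: [0.019, -0.706, 0.018, 0.707]
contact_force: [-0.4, 0.3, -1.5]
width: 0.0289
```

Run:
```python
from h import *
p,d=manip.get_image("wrist"); m=manip.camera_model("wrist"); cv2.imwrite("pics/w27.png",p[:,:,::-1])
P,u,v=cloud(d,m); n=(np.hypot(P[:,0]-.6465,P[:,1]+.166)<.055)&(abs(P[:,2]-.063)<.004)
r=cv2.minAreaRect(P[n][:,:2].astype(np.float32)); print(n.sum(),r)
plan((.6464,-.1659),.21-.054,np.radians(87)); plan()
```

```text
4878 ((0.6468982100486755, -0.165423184633255), (0.07007580995559692, 0.06978349387645721), 86.95679473876953)
TCP [ 0.6466 -0.1647  0.2776] jaw yaw deg -92.93 q6 1.268 w 0.0291 F [-0.8 -0.2 -2.4] t 60.8
 -> twist units(6deg): 0.011  then shift units x,y,z: [2.253 0.043 0.   ]  alt twist +-30u(180deg)
TCP [ 0.6466 -0.1647  0.2776] jaw yaw deg -92.93 q6 1.268 w 0.0291 F [-0.8 -0.2 -2.4] t 60.8
 -> twist units(6deg): 0.0  then shift units x,y,z: [0. 0. 0.]  alt twist +-30u(180deg)
```

View pics/w27.png

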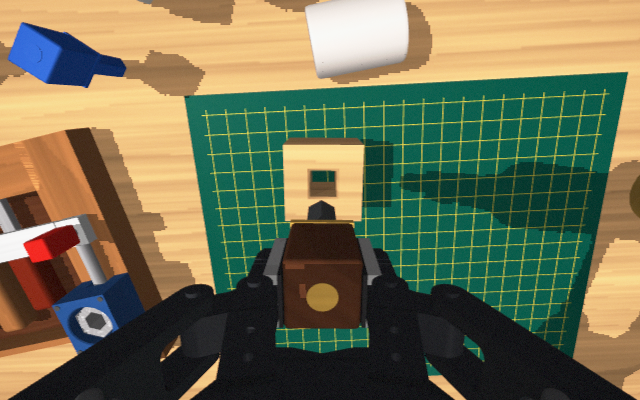

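The stand's hole (322,182) is straight below the key's tip, with the fit agreeing to within 1 mm. Lowering in two stages.

>>> play_rows(steps=[[1,0.3,0.03,0,0],[1,0.5,0,0,0],[1,0.5,0,0,0],[1,0.5,0,0,0],[1,0.4,0,0,0],[1,0.25,0,0,0],[1,0.2,0,0,0],[1,0.2,0,0,0],[1,0,0,0,0]])

```text
clock: 61.7
position: [0.6468, -0.1666, 0.1914]
ee_rot: [0.019, -0.706, 0.018, 0.707]
contact_force: [0.4, -0.0, -2.3]
width: 0.0293
```

>>> play_rows(steps=[[1,0.2,0,0,0],[1,0.3,0,0,0],[1,0.3,0,0,0],[1,0.2,0,0,0],[1,0.2,0,0,0],[1,0,0,0,0]])

```text
clock: 62.3
position: [0.6466, -0.1666, 0.1548]
ee_rot: [0.019, -0.706, 0.018, 0.708]
contact_force: [-0.3, 0.1, -1.9]
width: 0.0295
```

Run:
```python
from h import *
plan(None,.1474-.054)
```

```text
TCP [ 0.6466 -0.1666  0.1548] jaw yaw deg -93.0 q6 1.267 w 0.0295 F [-0.3  0.1 -1.9] t 62.3
 -> twist units(6deg): 0.0  then shift units x,y,z: [ 0.247  0.    -0.001]  alt twist +-30u(180deg)
```

>>> play_rows(steps=[[1,0.12,0,0,0],[1,0.1,0,0,0],[1,0.03,0,0,0],[1,0,0,0,0]])

```text
clock: 62.7
position: [0.6471, -0.1667, 0.1486]
ee_rot: [0.018, -0.707, 0.019, 0.707]
contact_force: [0.2, -0.5, -3.1]
width: 0.0291
```

>>> play_rows(steps=[[1,0.05,0,0,0],[1,0,0,0,0]])

```text
clock: 62.9
position: [0.6471, -0.1668, 0.1471]
ee_rot: [-0.018, 0.707, -0.019, -0.707]
contact_force: [0.0, 0.3, -2.5]
width: 0.0293
```

>>> play_rows(steps=[[0.5,0,0,0,0],[0.5,0,0,0,0],[0.5,0,0,0,0],[0.2,0,0,0,0],[0,0,0,0,0],[0,-0.3,0,0,0],[0,-0.6,0,0,0],[0,-0.8,0,0,0],[0,-0.8,0,0,0],[0,-0.6,0,0,0],[0,0,0,0,0],[0,0,0,0,0]])

```text
clock: 64.1
position: [0.647, -0.1667, 0.2404]
ee_rot: [-0.018, 0.707, -0.019, -0.707]
contact_force: [0.4, 0.4, -0.9]
width: 0.0856
```

Run:
```python
from h import *
p,d=manip.get_image("wrist"); m=manip.camera_model("wrist"); cv2.imwrite("pics/w28.png",p[:,:,::-1])
P,u,v=cloud(d,m); n=np.hypot(P[:,0]-.6465,P[:,1]+.166)<.055
for z in (.063,.108):
    k=n&(abs(P[:,2]-z)<.005); Q=P[k]; r=cv2.minAreaRect(Q[:,:2].astype(np.float32)); co=np.linalg.lstsq(np.c_[Q[:,:2]-Q[:,:2].mean(0),np.ones(len(Q))],Q[:,2],rcond=None)[0]; print(z,r,np.median(Q[:,2]).round(4),"slope",co[:2].round(3))
plan()
p,d=manip.get_image("top"); m=manip.camera_model("top"); cv2.imwrite("pics/t28.png",cv2.resize(p[110:290,150:450,::-1],None,fx=2.6,fy=2.6,interpolation=cv2.INTER_CUBIC))
for q in ["tool_a","bolt_knob","mallet","glue","wax"]:
    for x in manip.mark_of("top",q)[:4]:
        w=w_of(m,x["location"]); print(q,round(x["conf"],2),w.round(3),((w[:2]-C)@A).round(3))
```

```text
0.063 ((0.6458751559257507, -0.16544243693351746), (0.07025569677352905, 0.0704355239868164), 86.9260482788086) 0.062 slope [-0.005  0.001]
0.108 ((0.6462717652320862, -0.16658879816532135), (0.030079316347837448, 0.029983751475811005), 86.82415771484375) 0.1069 slope [-0.013  0.002]
TCP [ 0.6466 -0.1666  0.2394] jaw yaw deg -93.0 q6 1.267 w 0.085 F [ 0.7 -0.3  0.3] t 64.15
 -> twist units(6deg): 0.0  then shift units x,y,z: [0. 0. 0.]  alt twist +-30u(180deg)
tool_a 0.67 [0.545 0.207 0.006] [-0.003  0.006]
tool_a 0.54 [0.539 0.26  0.006] [0.002 0.06 ]
tool_a 0.49 [0.572 0.164 0.004] [ 0.016 -0.041]
tool_a 0.41 [ 0.607 -0.531  0.001] [-0.074 -0.731]
bolt_knob 0.89 [0.604 0.079 0.071] [ 0.033 -0.13 ]
glue 0.85 [0.787 0.218 0.   ] [ 0.238 -0.027]
wax 0.84 [ 0.606 -0.53  -0.002] [-0.075 -0.73 ]
```

View pics/w28.png

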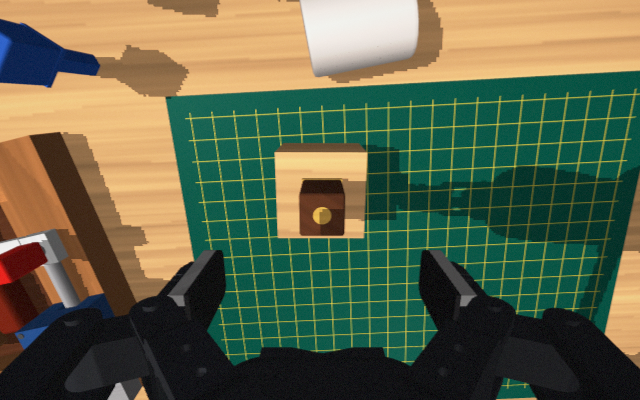

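View pics/t28.png

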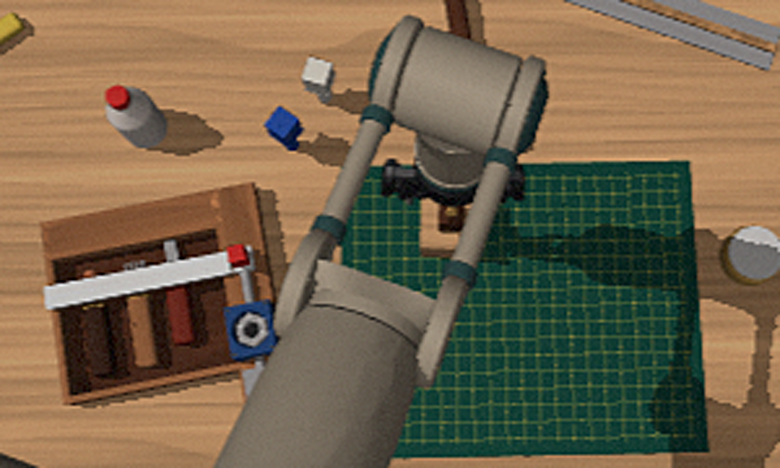

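The key is seated: handle top 45 mm above the stand top, level, centred to within 1 mm. tool_b now reads about 16 mm forward of where I put it, apparently the knock, still within 30 mm. I go over the tray to measure it properly.

Run:
```python
from h import *
plan(C+A@np.array([-.06,.0]),.26-.054,np.radians(100.4))
```

```text
TCP [ 0.6469 -0.1667  0.2392] jaw yaw deg -93.0 q6 1.267 w 0.0856 F [ 0.2  0.4 -0.5] t 64.45
 -> twist units(6deg): -2.233  then shift units x,y,z: [ -0.681 -12.662   3.008]  alt twist +-30u(180deg)
```

>>> play_rows(steps=[[0,-0.3,0,0,-0.8],[0,-0.38,0,0,-0.8],[0,0,0,0,-0.633],[0,0,-0.5,0.12,0],[0,0,-0.9,0.214,0],[0,0,-0.9,0.214,0],[0,0,-0.9,0.214,0],[0,0,-0.9,0.214,0],[0,0,-0.9,0.214,0],[0,0,-0.9,0.214,0],[0,0,-0.9,0.214,0],[0,0,-0.9,0.214,0],[0,0,-0.9,0.214,0],[0,0,-0.9,0.214,0],[0,0,-0.9,0.214,0],[0,0,-0.9,0.214,0],[0,0,-0.9,0.214,0],[0,0,-0.462,0.11,0],[0,0,0,0,0],[0,0,0,0,0]])

```text
clock: 66.45
position: [0.4896, 0.1903, 0.2604]
ee_rot: [0.065, 0.704, 0.064, -0.704]
contact_force: [0.7, 0.2, -0.2]
width: 0.0852
```

Run:
```python
from h import *
p,d=manip.get_image("wrist"); m=manip.camera_model("wrist"); cv2.imwrite("pics/w29.png",p[:,:,::-1])
for q in ["tool_a","bolt_knob"]:
    for x in manip.mark_of("wrist",q)[:4]:
        w=w_of(m,x["location"]); print(q,round(x["conf"],2),w.round(3),((w[:2]-C)@A).round(3))
P,u,v=cloud(d,m); Q=np.c_[(P[:,:2]-C)@A,P[:,2]]
for x in manip.regions_of("wrist","tool_a")[:4]:
    k=x["mask"][v,u]; q=Q[k]; h=q[(q[:,2]>.026)&(q[:,2]<.034)]
    if len(h)<20: continue
    r=cv2.minAreaRect(h[:,:2].astype(np.float32)); print(round(x["conf"],2),"px",u[k].mean().round(),v[k].mean().round(),"top z",np.median(h[:,2]).round(4),"x",np.percentile(h[:,0],[1,99]).round(3),"y",np.percentile(h[:,1],[1,99]).round(3),np.round(r[1],3),round(r[2],1),"full x",np.percentile(q[:,0],[.5,99.5]).round(3))
    co=np.linalg.lstsq(np.c_[h[:,:2]-h[:,:2].mean(0),np.ones(len(h))],h[:,2],rcond=None)[0]; print("  slope",co[:2].round(3))
plan()
```

```text
tool_a 0.91 [0.533 0.263 0.006] [-0.004  0.063]
tool_a 0.65 [0.544 0.207 0.008] [-0.003  0.006]
tool_a 0.61 [0.569 0.167 0.004] [ 0.014 -0.038]
bolt_knob 0.56 [0.604 0.076 0.069] [ 0.032 -0.134]
0.96 px 365.0 105.0 top z 0.0297 x [-0.044  0.021] y [-0.052 -0.028] [0.026 0.067] 89.9 full x [-0.045  0.081]
  slope [-0.001 -0.014]
0.59 px 256.0 130.0 top z 0.0297 x [-0.064  0.059] y [0.048 0.072] [0.127 0.026] 0.2 full x [-0.066  0.063]
  slope [-0.006  0.021]
0.57 px 313.0 130.0 top z 0.0297 x [-0.063  0.021] y [-0.005  0.019] [0.088 0.026] 0.1 full x [-0.066  0.063]
  slope [ 0.001 -0.001]
TCP [0.4902 0.1896 0.2604] jaw yaw deg -79.69 q6 1.628 w 0.0855 F [-0.4  0.6  0.1] t 66.65
 -> twist units(6deg): 0.0  then shift units x,y,z: [0. 0. 0.]  alt twist +-30u(180deg)
```

View pics/w29.png

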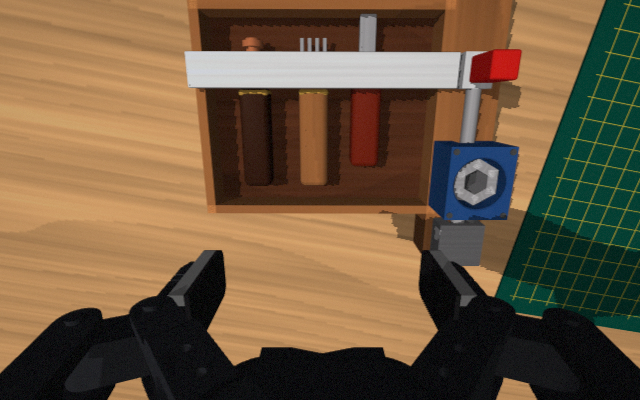

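tool_b was knocked about 18 mm toward +x. It lies flat (top 0.0297 m, i.e. 24 mm on the 6 mm floor), its end near the tray wall, so its origin is at x ≈ +0.018, y ≈ -0.040, within limits. Last check of the bystanders and key from the top camera, then hand in.

Run:
```python
from h import *
p,d=manip.get_image("top"); m=manip.camera_model("top"); cv2.imwrite("pics/t30.png",cv2.resize(p[85:290,150:460,::-1],None,fx=2.5,fy=2.5,interpolation=cv2.INTER_CUBIC))
for q in ["mallet","glue","wax","key_handle"]:
    print(q,[(round(x["conf"],2),w_of(m,x["location"]).round(3).tolist()) for x in manip.mark_of("top",q)[:4]])
```

```text
mallet [(0.69, [0.773, -0.201, 0.002])]
glue [(0.75, [0.787, 0.216, -0.001])]
wax [(0.59, [0.609, -0.533, 0.001])]
key_handle [(0.59, [0.649, -0.167, 0.089]), (0.58, [0.82, -0.005, 0.079]), (0.46, [0.83, -0.095, 0.081])]
```

View pics/t30.png

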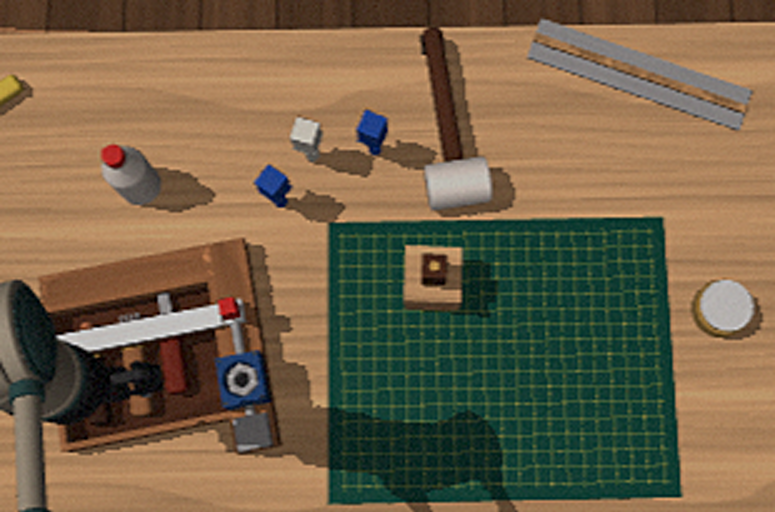

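The key is in its stand at (433,268), the mallet, glue and wax are where they were to within 4 mm, the bolt is across, and the arm touches nothing. Handing in.

Run:
```python
from rig import manip
print(manip.sign_off())
```

```text
the job is handed in; nothing more can be done
None
```

I finished the whole job at about 67 s on the robot's clock and handed it in; the sign-off gave no verdict. I laid all three tools in the tray, drew the bolt home, turned the lock screw clockwise to its stop, and put the key back in its stand.

Last checks:
- **Tools:** all three lie flat on the tray floor. tool_b had moved about 18 mm toward +x after I placed it, probably the announced knock. That is within the 30 mm limit and its end is near the tray wall, so I left it.
- **Bolt:** it met a hard stop after 75 mm, and the knob fit shows 76 mm of travel.
- **Screw:** the socket corners sit at the 270° position (about 4.7 rad), and the moment rose to 0.19 N·m against the 0.08 N·m friction.
- **Key:** seated in the stand, level, centred to about 1 mm.
- **Mallet, glue and wax:** within 4 mm of where they started. The arm touches nothing.

**What went wrong:** I missed the first signs of the stop and forced the key about 39° too far, wedging it between the socket's flats. I released it, regripped, worked it free clockwise, and found the stop again. The later picture shows the screw still at its stop.

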